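# Close the plaster moulds with their own lids

### The arm

A 6-joint arm with a two-finger parallel gripper is mounted at the origin on the work surface. World frame = base frame: x ahead of the robot, y to its left, z up, the work surface at z = 0. Lengths are in m, angles in rad, forces in N, time in s.
With the tool pointing down it reaches from about 0.25 to 0.725 m from the base axis. Payload 4 kg.
Tool frame: the origin (TCP) lies midway between the tips of the shut fingers; the grasp point (between the pads) lies 19 mm behind it; z points along the fingers, y is the line along which they close (so a half turn about z gives the same grasp; the last joint's range is limited). The gripper opens to 85 mm and grips with 20 to 120 N. Pads are 22 mm wide; open, the fingers measure 114 mm over their backs; the gripper's body (76 mm by 85 mm) begins 54 mm behind the grasp point. The pads swing forward as they close: fully open they stand 13 mm farther back than shut.
Start: joints at [1.131, 0.241, 0.005, 1.335, 0, 1.571], TCP at [0.213, 0.452, 0.192] pointing down, gripper open.
Joint ranges: [-2.72, 2.72], [-1.05, 1.87], [-1.09, 1.28], [-1.99, 2.15], [-1.42, 1.44], [-3.14, 3.14]. Speed limits (rad/s): [2.79, 2.79, 3.14, 3.14, 3.14, 3.14].

### API

Orientations are given as a unit quaternion [x, y, z, w].
In Python, from workcell import get_obs, camera, job_done, silhouettes gives the robot as it stands. The module is installed in compiled form; this text tells all that it offers.
- The arm moves only by the tool drive_tool, never from a script. Its argument "increments" is a list of rows, each a list of 3 entries, a list of its own where there are three numbers: the shift along the world's x, y, z in mm, then the turn, a rotation vector about the world's x, y, z in degrees, then the opening, from 0 (shut) to 1 (fully open). A call has 1 to 8 rows; each row shifts and turns the commanded pose from where the row before left it; what a row does not reach is not made up. A row lasts 1/12 s, in which the tool goes at most 41.7 mm and 7.16 degrees, less where a joint would pass 70% of its speed; a pose out of reach is approached as far as the arm can. A call is refused whole if a number of a shift passes 41.7 or a number of a turn 7.16, either way. A call with a gripper value outside its range is refused whole. The fingers move at their own pace and stop on an object; the grip force is fixed at half the most. Time passes only in rows, so rows that do not move let the fingers close. It gives the time, the measured TCP pose, the force, the opening and the grip force at its end, in the units of the state.
- get_obs(): the state, without advancing time (a new reading comes with each control period).
- camera(name): name is "scene" or "top" or "wrist"; returns a dict with "image" (400x640x3 uint8, red, green, blue), "K" (3x3 intrinsics, pixels), "view" (4x4, takes a point from world to camera coordinates). Camera axes: x right, y down, z forward; pixel columns grow to the right and rows downward; lengths in m; the calibration is good to about 2 mm. A picture is of the moment at which its call begins. There is no depth.
- job_done(): hands the job in; it is judged then, once.
Trained networks look in a picture, given as the dict that the camera call returned (one of the last four; its "shot" number tells which), for a name from the list of things; names that differ only in an ending like _2 or _b are one class to them, and where a whole thing is asked for, a point or a joint stands for the part that bears it (a point fixed in the world has none). Each returns a list of dicts, best first, with "conf" (0 to 1); they miss things now and then, are a little off and sometimes report something else, mostly with a low value. They report only what shows in the picture. A call takes as long as a camera call. They do not tell look-alikes from the thing itself.
- silhouettes(query, picture): "region" (400x640 bool, what is visible of it) and "bbox" ([left, top, right, bottom] in pixels, round what is visible of it).
The state is a dict: "clock": time; "joint_pos": joint angles; "joint_vel": joint speeds; "tau": joint torques, N m; "eef_pos": TCP position; "tool_rot": TCP orientation; "ft_force": force on the tool from outside, world axes, zero at the start; "ft_torque": the same for the moment, N m; "grip_width": finger opening in m; "grasp_force": force on a finger pad.
Only numpy, scipy, OpenCV 4.12 (cv2) and the standard library are available. Lean on these libraries where they do the work, as an engineer would, in place of code of your own. Each camera call takes 0.05 s, during which the arm holds its last target. There are 200 camera calls.

### The job

Close the four open plaster moulds on the sculptor's bench: pick out the four plaster lids with a wooden grip and put each on the mould of its own shape and size, core down in the hollow, lying flat on the rim and lined up with the mould's edges. Set the plaster down gently, never dropping it, and do not shift or knock over the horn casting and the bottle standing among them.

Things in the scene. Friction and masses are not known exactly. Their poses are not given: they have to be found in the camera images.
- lid_big_round: loose white plaster lid, round, 96 mm across. Origin: centre of its underside, z up. From 0 to 8 mm a smaller core, 52 mm across, on which it stands on the table; 8 to 22 mm the slab; 22 to 50 mm, in the centre, a brown wooden grip bar 44 mm long (lid's x) and 22 mm wide (lid's y). 0.05 to 0.2 kg
- lid_small_round: loose white plaster lid, round, 64 mm across. Origin: centre of its underside, z up. From 0 to 8 mm a smaller core, 28 mm across, on which it stands on the table; 8 to 22 mm the slab; 22 to 50 mm, in the centre, a brown wooden grip bar 44 mm long (lid's x) and 22 mm wide (lid's y). 0.05 to 0.2 kg
- lid_square: loose white plaster lid, square, 80 x 80 mm. Origin: centre of its underside, z up. From 0 to 8 mm a smaller core, 40 x 40 mm, on which it stands on the table; 8 to 22 mm the slab; 22 to 50 mm, in the centre, a brown wooden grip bar 44 mm long (lid's x) and 22 mm wide (lid's y). 0.05 to 0.2 kg
- lid_oblong: loose white plaster lid, oblong, 110 mm (its x) by 60 mm (its y). Origin: centre of its underside, z up. From 0 to 8 mm a smaller core, 72 x 22 mm, on which it stands on the table; 8 to 22 mm the slab; 22 to 50 mm, in the centre, a brown wooden grip bar 44 mm long (lid's x) and 22 mm wide (lid's y). 0.05 to 0.2 kg
- mould_big_round: open plaster mould, a little greyer, fixed, round, 96 mm across (outline of its lid), 36 mm high; in its top a hollow 68 mm across, 14 mm deep, brown floor. Origin: centre of its underside, z up. The lid's core enters with 8 mm to spare all round, the slab rests on the rim: the closed lid's origin is 28 mm above the mould's
- mould_small_round: open plaster mould, a little greyer, fixed, round, 64 mm across (outline of its lid), 36 mm high; in its top a hollow 44 mm across, 14 mm deep, brown floor. Origin: centre of its underside, z up. The lid's core enters with 8 mm to spare all round, the slab rests on the rim: the closed lid's origin is 28 mm above the mould's
- mould_square: open plaster mould, a little greyer, fixed, square, 80 x 80 mm (outline of its lid), 36 mm high; in its top a hollow 56 x 56 mm, 14 mm deep, brown floor. Origin: centre of its underside, z up. The lid's core enters with 8 mm to spare all round, the slab rests on the rim: the closed lid's origin is 28 mm above the mould's
- mould_oblong: open plaster mould, a little greyer, fixed, oblong, 110 mm (its x) by 60 mm (its y) (outline of its lid), 36 mm high; in its top a hollow 88 x 38 mm, 14 mm deep, brown floor. Origin: centre of its underside, z up. The lid's core enters with 8 mm to spare all round, the slab rests on the rim: the closed lid's origin is 28 mm above the mould's
- horn: bystander: loose white plaster casting of a pointed horn, standing, foot 48 mm across, 80 mm high; origin at the centre of its underside
- bottle: bystander: loose small blue-grey bottle with a white cap, 40 mm across, 85 mm high; origin at the centre of its underside
There are look-alikes about, which are no part of the job. What is shaped like the mould_small_round but black is not meant. Leave any yellow look-alike of the mould_oblong alone.

How it is judged:
By the outcome, as a careful person would: the job done as asked, in the order asked, and still so for the second after the job is handed in, with the robot touching nothing.
It also fails if it takes over 112 s, if anything falls off the work surface, if the arm or the gripper's body presses on something with over 40 N, if the wrist force passes 120 N, or if a joint passes its speed limit or range.

## Working session

There is one attempt and no reset: what is moved stays moved. The work goes in short steps, Python scripts to look and compute and a tool call to move; the robot and the scene stay as the last step left them, time stands still between calls to the robot, and variables do not carry over. Pictures are saved under pics/ and viewed, at most 14 in all, crops included, and the job is handed in when it is done.

Besides the shell and the picture viewer there is one more tool, called after "Emit:" by a JSON object that holds its "op" and its "data". drive_tool: Moves the arm, as the interface text tells. Its arguments: {"type":"object","properties":{"increments":{"type":"array"}},"required":["increments"]}

```bash
mkdir -p pics; cat > h.py <<'E'
import numpy as np, cv2
from workcell import get_obs, camera, job_done, silhouettes
def save(c,n,box=None,s=1):
    im=c["image"][:,:,::-1]
    if box: im=im[box[1]:box[3],box[0]:box[2]]
    cv2.imwrite("pics/"+n,cv2.resize(im,None,fx=s,fy=s,interpolation=cv2.INTER_CUBIC))
def ray(c,u,v):
    V=np.array(c["view"]);K=np.array(c["K"])
    R=V[:3,:3];o=-R.T@V[:3,3]
    d=R.T@np.linalg.inv(K)@np.array([u,v,1.]);return o,d
def atz(c,u,v,z):
    o,d=ray(c,u,v);return o+d*(z-o[2])/d[2]
def tri(c1,p1,c2,p2):
    o1,d1=ray(c1,*p1);o2,d2=ray(c2,*p2)
    A=np.stack([d1,-d2],1);s=np.linalg.lstsq(A,o2-o1,rcond=None)[0]
    a,b=o1+s[0]*d1,o2+s[1]*d2;return (a+b)/2,np.linalg.norm(a-b)
def proj(c,P):
    q=np.array(c["view"])[:3]@np.append(P,1);q=np.array(c["K"])@q;return q[:2]/q[2]
E
python3 - <<'E'
from h import *
t=camera("top");s=camera("scene")
save(t,"top.png");save(s,"scene.png")
for n in ["lid_big_round","lid_small_round","lid_square","lid_oblong","mould_big_round","mould_small_round","mould_square","mould_oblong","horn","bottle"]:
  for nm,c in (("t",t),("s",s)):
    print(n,nm,[(round(d["conf"],2),[int(x) for x in d["bbox"]]) for d in silhouettes(n,c)])
for c in (t,s):
  V=c["view"];print(np.round(-V[:3,:3].T@V[:3,3],3),np.round(V[2,:3],2),np.round(V[0,:3],2))
print(get_obs())
E
```

```text
lid_big_round t [(0.86, [393, 155, 426, 185])]
lid_big_round s [(0.62, [205, 249, 251, 290])]
lid_small_round t [(0.66, [343, 205, 370, 223])]
lid_small_round s [(0.65, [259, 193, 288, 220]), (0.62, [294, 234, 309, 272])]
lid_square t [(0.85, [439, 179, 477, 214])]
lid_square s [(0.84, [128, 252, 179, 284])]
lid_oblong t [(0.95, [169, 172, 197, 210])]
lid_oblong s [(0.77, [412, 155, 450, 183]), (0.57, [320, 171, 356, 200])]
mould_big_round t [(0.86, [269, 196, 301, 230])]
mould_big_round s []
mould_small_round t [(0.98, [209, 227, 230, 249]), (0.97, [194, 264, 217, 283]), (0.6, [221, 165, 236, 181]), (0.56, [170, 240, 194, 258])]
mould_small_round s [(0.88, [382, 136, 407, 155]), (0.87, [351, 132, 374, 152]), (0.77, [366, 147, 386, 170]), (0.63, [130, 251, 177, 285])]
mould_square t [(0.71, [206, 224, 231, 249]), (0.69, [396, 226, 425, 256])]
mould_square s [(0.75, [178, 197, 221, 232])]
mould_oblong t [(0.79, [249, 248, 276, 284]), (0.59, [274, 123, 300, 164])]
mould_oblong s [(0.85, [315, 143, 347, 171]), (0.6, [366, 210, 403, 251])]
horn t [(0.64, [221, 165, 239, 178])]
horn s [(0
[... 252 characters left out ...]
0.02]
{'clock': 1.1, 'joint_pos': array([ 1.13099291e+00,  2.40603151e-01,  5.00270055e-03,  1.33521824e+00,
       -7.46092699e-07,  1.57081402e+00]), 'joint_vel': array([ 0.0005669 , -0.00105009,  0.00034747, -0.00081912, -0.00032268,
       -0.00122915]), 'tau': array([ 2.58324646e-03, -3.72220051e+01,  2.52696651e+01,  1.14082352e-03,
        1.06321877e-04, -2.22085646e-06]), 'eef_pos': array([0.21287783, 0.45241079, 0.19200592]), 'tool_rot': array([ 2.18142331e-01,  9.75916965e-01, -1.09942970e-05, -2.07505093e-06]), 'ft_force': array([0.10553438, 0.46213042, 0.13496019]), 'ft_torque': array([-0.01022909,  0.01783983, -0.04734933]), 'grasp_force': 0.0, 'grip_width': 0.0853618198320467}
```

```bash
python3 - <<'E'
import cv2
t=cv2.imread("pics/top.png")[110:300,140:500];cv2.imwrite("pics/top2.png",cv2.resize(t,None,fx=2.2,fy=2.2,interpolation=2))
t=cv2.imread("pics/scene.png")[120:310,100:480];cv2.imwrite("pics/scene2.png",cv2.resize(t,None,fx=2.1,fy=2.1,interpolation=2))
E
```

```text
(no output)
```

View pics/top2.png

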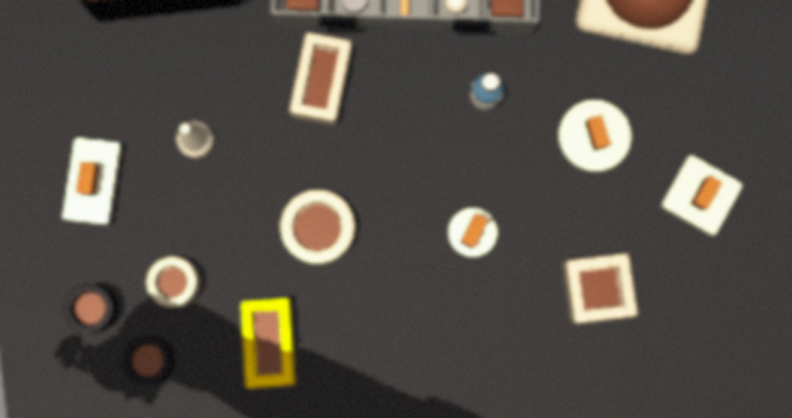

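View pics/scene2.png

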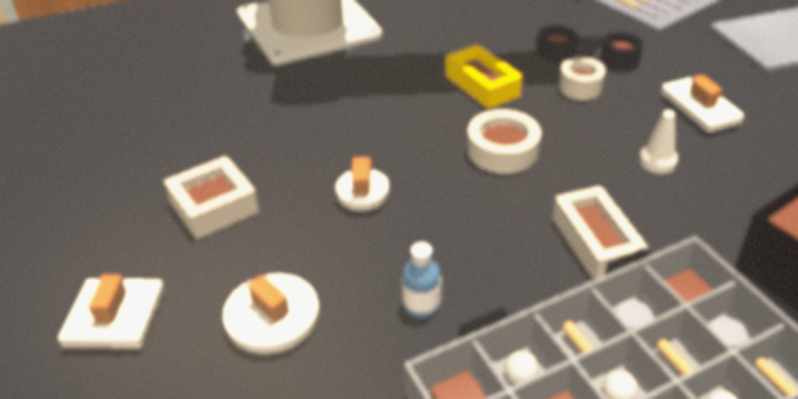

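The top crop shows the four lids with orange-brown grips: oblong (183,191), big round (409,170), small round (356,214) and square (458,197), in full-image px. It shows pale moulds big round (285,213), square (410,241), small round (219,238) and oblong (287,143). Look-alikes: black rings (182,249) and (206,273), and the yellow oblong (262,266). The horn is at (229,172) and the bottle at (361,150).

Small-round candidates: (219,238) is pale, while (182,249) and (206,273) are black, so I take the pale one. Oblong candidates: (287,143) is whitish and (262,266) is yellow, so I take the whitish one.

```bash
python3 - <<'E'
from h import *
t=camera("top");s=camera("scene")
im=t["image"]
a=np.hstack([cv2.resize(im[115:175,250:325],None,fx=5,fy=5),cv2.resize(im[225:285,170:245],None,fx=5,fy=5)])[:,:,::-1]
cv2.imwrite("pics/cand.png",a)
hs=cv2.cvtColor(im,cv2.COLOR_RGB2HSV)
def blobs(mask,z,mn,name):
    n,l,st,ce=cv2.connectedComponentsWithStats(mask.astype(np.uint8))
    for i in range(1,n):
        if st[i,4]<mn: continue
        vv,uu=np.where(l==i)
        P=np.array([atz(t,u,v,z)[:2]*1000 for u,v in zip(uu,vv)],np.float32)
        r=cv2.minAreaRect(P)
        print(name,np.round(ce[i],1),"area",st[i,4],"mm",np.round(r[0]),np.round(r[1]),round(r[2],1),"mean",np.round(P.mean(0)))
roi=np.zeros(im.shape[:2],bool);roi[122:290,160:490]=1
blobs((hs[:,:,2]>150)&(hs[:,:,1]<70)&roi,.03,40,"white")
blobs((hs[:,:,0]<20)&(hs[:,:,1]>130)&(hs[:,:,2]>150)&roi,.05,15,"orange")
w=camera("wrist");V=w["view"];print(w["K"],np.round(-V[:3,:3].T@V[:3,3],3),np.round(V[:3,:3],3),get_obs()["clock"])
E
```

```text
white [437.6 126. ] area 360 mm [ 726. -324.] [ 34. 163.] 1.8 mean [ 731. -344.]
white [285.1 144.4] area 454 mm [661. 112.] [ 64. 116.] 80.9 mean [661. 112.]
white [362.2 146.8] area 54 mm [ 661. -118.] [21. 24.] 46.9 mean [ 661. -118.]
white [409.7 171.4] area 727 mm [ 591. -261.] [97. 95.] 0.3 mean [ 590. -260.]
white [226.  174.2] area 122 mm [565. 282.] [48. 35.] 56.6 mean [565. 284.]
white [181.2 192. ] area 676 mm [509. 413.] [ 63. 113.] 85.2 mean [508. 412.]
white [458.3 198.4] area 658 mm [ 514. -405.] [83. 83.] 61.2 mean [ 513. -403.]
white [283.6 212.4] area 513 mm [457. 109.] [97. 97.] 1.7 mean [457. 109.]
white [354.  215.5] area 287 mm [455. -98.] [65. 62.] 1.2 mean [454. -97.]
white [413.  240.5] area 497 mm [ 386. -269.] [84. 86.] 8.3 mean [ 386. -270.]
white [217.8 235.9] area 222 mm [382. 297.] [66. 58.] 68.7 mean [383. 297.]
orange [285.2 145. ] area 207 mm [654. 110.] [25. 73.] 80.6 mean [654. 110.]
orange [411.3 169.7] area 90 mm [ 591. -261.] [39. 20.] 18.3 mean [ 591. -260.]
orange [178.9 190.5] area 83 mm [510. 413.] [18. 39.] 84.6 mean [509. 413.]
orange [460.8 197.2] area 93 mm [ 514. -404.] [19. 41.] 63.3 mean [ 514. -404.]
orange [284.2 212.4] area 208 mm [453. 108.] [46. 49.] 1.7 mean [455. 106.]
orange [355.4 214.3] area 80 mm [455. -99.] [15. 40.] 64.7 mean [455. -99.]
orange [412.3 240.8] area 211 mm [ 383. -263.] [42. 41.] 9.5 mean [ 384. -263.]
orange [259.3 254.6] area 25 mm [326. 168.] [28. 26.] 2.6 mean [332. 172.]
[[358.22536597   0.         314.94219737]
 [  0.         358.22536597 200.08759344]
 [  0.           0.           1.        ]] [0.153 0.48  0.375] [[ 0.425  0.905  0.001]
 [ 0.873 -0.41   0.265]
 [ 0.24  -0.112 -0.964]] 1.25
```

View pics/cand.png

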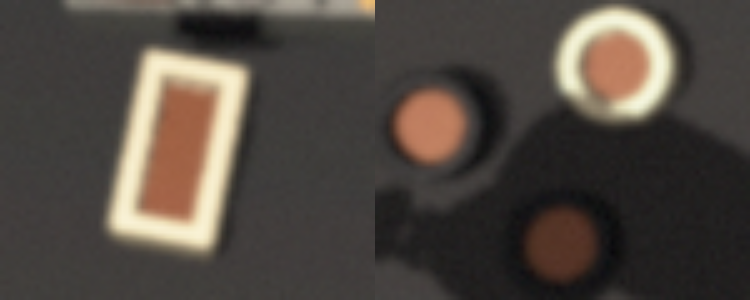

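The crop confirms the whitish oblong at (287,143) and the pale round at (219,238) as the moulds meant; the black rings and the yellow one are left alone. Next I hover over the oblong lid and look with the wrist camera.

Emit:
{"op": "drive_tool", "data": {"increments": [[[37,-5,3],[0,0,2.5],1],[[37,-5,3],[0,0,2.5],1],[[37,-5,3],[0,0,2.5],1],[[37,-5,3],[0,0,2.5],1],[[37,-5,3],[0,0,2.5],1],[[37,-5,3],[0,0,2.5],1],[[0,0,0],[0,0,2.5],1],[[0,0,0],[0,0,2.5],1]]}}

```text
clock: 1.92
eef_pos: [0.4374, 0.4215, 0.2091]
tool_rot: [0.046, 0.999, -0.0, -0.0]
ft_force: [0.4, 0.2, -0.3]
grip_width: 0.0853
grasp_force: 0.0
```

```bash
python3 - <<'E'
from h import *
import pickle
w=camera("wrist");pickle.dump(dict(w),open("w1.pkl","wb"));save(w,"w1.png");o=get_obs();print(o["clock"],o["eef_pos"],o["tool_rot"],o["ft_force"])
E
```

```text
1.9667 [0.43630085 0.42173362 0.20921558] [ 4.48515293e-02  9.98993562e-01 -2.93348437e-04 -3.41669499e-04] [-0.05061429  0.75367052 -0.31134246]
```

Emit:
{"op": "drive_tool", "data": {"increments": [[[37,-5,0],[0,0,0],1],[[37,-4,0],[0,0,0],1],[[0,0,0],[0,0,0],1]]}}

```text
clock: 2.22
eef_pos: [0.5138, 0.4118, 0.2074]
tool_rot: [0.048, 0.999, -0.001, 0.001]
ft_force: [-0.3, -1.2, -1.3]
grip_width: 0.0855
grasp_force: 0.0
```

```bash
python3 - <<'E'
from h import *
import pickle
w=camera("wrist");pickle.dump(dict(w),open("w2.pkl","wb"));save(w,"w2.png");o=get_obs();print(o["clock"],o["eef_pos"],o["tool_rot"],o["ft_force"])
E
```

```text
2.2667 [0.51118599 0.41239998 0.20784345] [ 4.73818294e-02  9.98876390e-01 -7.87672511e-04 -5.46464603e-04] [-1.35086065  0.17165263  0.2609512 ]
```

View pics/w2.png

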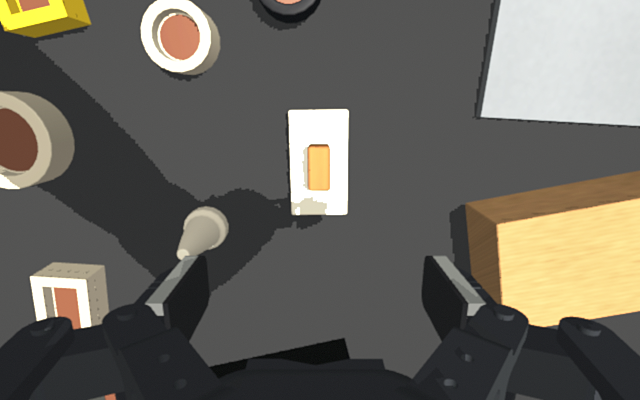

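The wrist picture shows the oblong lid at (318,162) with its grip at (318,167), the horn at (203,232), the small-round mould at (180,37), and a wooden block on the right that is clear of the gripper.

```bash
cat >> h.py <<'E'
import pickle
from scipy.optimize import minimize
SH={"big_round":(96,),"small_round":(64,),"square":(80,80),"oblong":(110,60)}
def ring(s,z,sc=1.):
    if len(s)==1:
        a=np.linspace(0,2*np.pi,48);return np.stack([s[0]/2*np.cos(a),s[0]/2*np.sin(a),a*0+z],1)/1000
    return np.array([[i*s[0]/2,j*s[1]/2,z] for i,j in((1,1),(1,-1),(-1,-1),(-1,1))])/1000
def parts(kind,shape):
    s=SH[shape]
    if kind=="mould": return [np.vstack([ring(s,0),ring(s,36)])]
    return [np.vstack([ring(s,8),ring(s,22)]),np.vstack([ring((44,22),22),ring((44,22),50)])]
def projN(c,P):
    V=np.array(c["view"]);q=(P@V[:3,:3].T+V[:3,3])@np.array(c["K"]).T;return q[:,:2]/q[:,2:]
def place(P,p):
    x,y,z,a=p;c,s=np.cos(a),np.sin(a);return P@np.array([[c,-s,0],[s,c,0],[0,0,1]]).T+[x,y,z]
def pale(c):
    h=cv2.cvtColor(cv2.GaussianBlur(c["image"],(3,3),0),cv2.COLOR_RGB2HSV)
    return h
def obsmask(c,kind,shape,p0):
    """hull of bright connected blob at the expected place, seen from the expected pose"""
    im=c["image"].astype(int);h=cv2.cvtColor(c["image"],cv2.COLOR_RGB2HSV)
    m=(h[:,:,2]>105).astype(np.uint8)
    q=np.vstack([projN(c,place(P,p0)) for P in parts(kind,shape)])
    reg=np.zeros_like(m);cv2.fillConvexPoly(reg,cv2.convexHull(q.astype(np.float32)).astype(int),1)
    reg=cv2.dilate(reg,np.ones((25,25)) if c["K"][0,0]<400 and c["view"][2,3]<.6 else np.ones((7,7)))
    m&=reg
    n,l,st,_=cv2.connectedComponentsWithStats(m);i=1+np.argmax(st[1:,4])
    out=np.zeros_like(m);cs,_=cv2.findContours((l==i).astype(np.uint8),0,2)
    cv2.drawContours(out,cs,-1,1,-1);return out
def fit(views,kind,shape,p0,freez=True,dbg=None):
    """p0=(x,y,z,yaw) metres; maximise overlap of projected model with bright blob in all views"""
    ms=[obsmask(c,kind,shape,p0) for c in views];pp=parts(kind,shape);F=16
    big=[cv2.resize(m.astype(np.float32),None,fx=4,fy=4,interpolation=cv2.INTER_LINEAR)>.5 for m in ms]
    def mm(c,p):
        o=np.zeros((1600,2560),np.uint8)
        for P in pp:
            q=cv2.convexHull(projN(c,place(P,p)).astype(np.float32));cv2.fillConvexPoly(o,np.round(((q+.5)*4-.5)*F).astype(np.int32),1,shift=4)
        return o>0
    def cost(v):
        p=[p0[0]+v[0]/1e3,p0[1]+v[1]/1e3,p0[2]+(v[3]/1e3 if freez else 0),p0[3]+v[2]/57.3]
        return sum(np.mean(b^mm(c,p))/np.mean(b) for c,b in zip(views,big))
    n=4 if freez else 3
    S=np.vstack([np.zeros(n),4*np.eye(n)]);r=minimize(cost,np.zeros(n),method="Nelder-Mead",options=dict(initial_simplex=S,xatol=.05,fatol=1e-5,maxiter=250))
    v=r.x
    if dbg:
        c=views[-1];p=[p0[0]+v[0]/1e3,p0[1]+v[1]/1e3,p0[2]+(v[3]/1e3 if freez else 0),p0[3]+v[2]/57.3]
        im=c["image"][:,:,::-1].copy();cs,_=cv2.findContours(cv2.resize(mm(c,p).astype(np.uint8),(640,400),interpolation=0),0,2);cv2.drawContours(im,cs,-1,(0,0,255),1)
        cv2.imwrite("pics/"+dbg,im)
    return dict(x=round(1e3*p0[0]+v[0],1),y=round(1e3*p0[1]+v[1],1),z=round(1e3*p0[2]+(v[3] if freez else 0),1),yaw=round(57.3*p0[3]+v[2],1),cost=round(r.fun,4))
def yaw(o=None):
    q=(o or get_obs())["tool_rot"];return np.degrees(2*np.arctan2(q[1],q[0]))
def snap(n):
    w=dict(camera("wrist"));pickle.dump(w,open(n+".pkl","wb"));return w
def load(n): return pickle.load(open(n+".pkl","rb"))
def tcp():
    o=get_obs();print("clock",round(o["clock"],2),"tcp",np.round(o["eef_pos"]*1000,1),"yaw",round(yaw(o),1),"F",np.round(o["ft_force"],1),"w",round(o["grip_width"]*1000,1))
E
python3 - <<'E'
from h import *
w1,w2=load("w1"),load("w2")
p=(.509,.413,0,-4.8/57.3)
print(fit([w1],"lid","oblong",p,False),fit([w2],"lid","oblong",p,False))
print(fit([w1,w2],"lid","oblong",p,True,"f1.png"))
# independent height: grip-top centroid by triangulation
def orange(c):
    h=cv2.cvtColor(c["image"],cv2.COLOR_RGB2HSV);m=(obsmask(c,"lid","oblong",p)>0)&(h[:,:,0]<22)&(h[:,:,1]>110)&(h[:,:,2]>120);v,u=np.where(m);return u.mean(),v.mean()
print(tri(w1,orange(w1),w2,orange(w2)))
m=(.383,.297,0,0);print(fit([w2],"mould","small_round",m,False),fit([w1,w2],"mould","small_round",m))
tcp()
E
```

```text
{'x': np.float64(511.2), 'y': np.float64(414.8), 'z': 0.0, 'yaw': np.float64(-5.1), 'cost': np.float64(0.0285)} {'x': np.float64(510.1), 'y': np.float64(415.0), 'z': 0.0, 'yaw': np.float64(-4.9), 'cost': np.float64(0.0263)}
{'x': np.float64(509.7), 'y': np.float64(414.9), 'z': np.float64(2.9), 'yaw': np.float64(-4.9), 'cost': np.float64(0.0394)}
(array([0.50993864, 0.41465072, 0.04414573]), np.float64(2.9900948298596913e-05))
{'x': np.float64(376.9), 'y': np.float64(295.8), 'z': 0.0, 'yaw': np.float64(8.5), 'cost': np.float64(0.0159)} {'x': np.float64(377.2), 'y': np.float64(296.0), 'z': np.float64(0.8), 'yaw': np.float64(12.6), 'cost': np.float64(0.0325)}
clock 2.27 tcp [511.2 412.4 207.8] yaw 174.6 F [-1.4  0.2  0.3] w 85.4
```

View pics/f1.png

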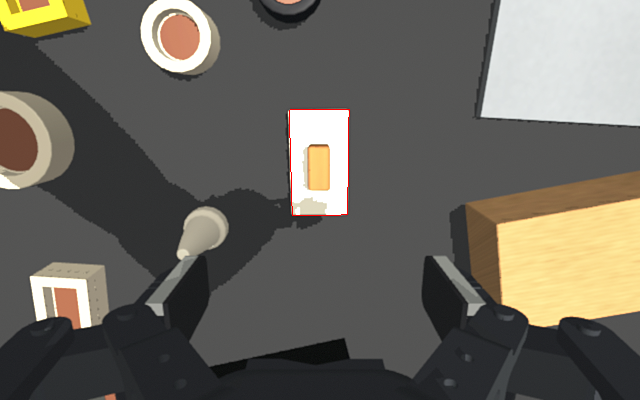

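The fit follows the lid outline. The lid is at (510, 415), yaw −5°, standing on the table, and its height agrees with the text. Descending.

Emit:
{"op": "drive_tool", "data": {"increments": [[[1,1,-38],[0,0,0],1],[[0,0.5,-38],[0,0,0],1],[[0,0,-38],[0,0,0],1],[[0,0,-30],[0,0,0],1],[[0,0,-14],[0,0,0],1],[[0,0,0],[0,0,0],1],[[0,0,0],[0,0,0],1]]}}

```text
clock: 2.85
eef_pos: [0.5085, 0.4149, 0.0516]
tool_rot: [0.045, 0.999, -0.001, -0.001]
ft_force: [0.4, 1.1, 1.3]
grip_width: 0.0853
grasp_force: 0.0
```

Emit:
{"op": "drive_tool", "data": {"increments": [[[1.5,0,-14],[0,0,0],1],[[0,0,-9],[0,0,0],1],[[0,0,-4],[0,0,0],0.6],[[0,0,0],[0,0,0],0.4],[[0,0,0],[0,0,0],0.2],[[0,0,0],[0,0,0],0.1],[[0,0,0],[0,0,0],0],[[0,0,0],[0,0,0],0]]}}

```text
clock: 3.52
eef_pos: [0.5117, 0.4152, 0.0257]
tool_rot: [0.045, 0.999, 0.0, 0.0]
ft_force: [-0.4, 0.1, 0.6]
grip_width: 0.0125
grasp_force: 0.0
```

Emit:
{"op": "drive_tool", "data": {"increments": [[[0,0,0],[0,0,0],0],[[0,0,0],[0,0,0],0],[[0,0,0],[0,0,0],0]]}}

```text
clock: 3.77
eef_pos: [0.5114, 0.4149, 0.0251]
tool_rot: [0.045, 0.999, 0.0, 0.0]
ft_force: [-0.5, 0.1, -0.1]
grip_width: 0.0002
grasp_force: 0.0
```

The fingers shut without holding anything, so I look before moving.

```bash
python3 - <<'E'
from h import *
w=snap("w3");s=camera("scene")
a=w["image"][60:400,120:520];b=cv2.resize(s["image"][130:230,380:480],(340,340),interpolation=2)
cv2.imwrite("pics/miss.png",np.hstack([a,b])[:,:,::-1]);tcp()
print(fit([load("w2")],"lid","oblong",(.51,.415,0,-.087),False))
E
```

```text
clock 3.87 tcp [511.4 414.9  25. ] yaw 174.8 F [-0.3 -0.8 -0.5] w -0.4
{'x': np.float64(510.1), 'y': np.float64(414.9), 'z': 0.0, 'yaw': np.float64(-5.0), 'cost': np.float64(0.0263)}
```

View pics/miss.png

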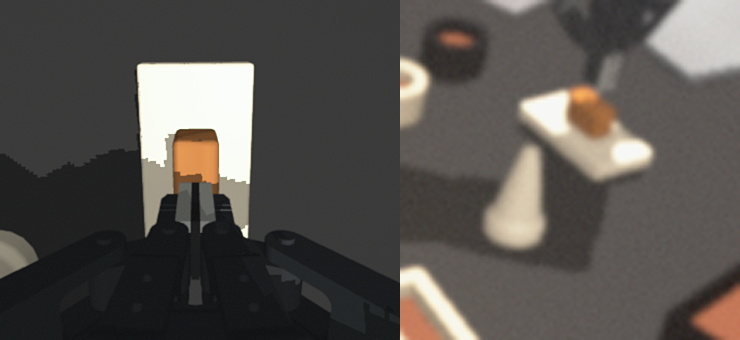

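```bash
python3 - <<'E'
from h import *
w=load("w3");V=w["view"];print("cam",np.round(-V[:3,:3].T@V[:3,3],4),np.round(V[:3,:3],3))
for z in (.025,.044,.06,.08): print(z,proj(w,[.5114,.4149,z]))
print("grip top ends",[proj(w,[.510+a*.022,.4149,.05]) for a in(-1,1)])
m=lambda n:fit([load(n)],"lid","oblong",(.51,.415,0,-.087),False)
s=camera("scene")
for z in (.025,.06): print("scene",proj(s,[.5114,.4149,z]))
print("scene grip",[proj(s,[.510+a*.022,.4149,.05]) for a in(-1,1)])
print(get_obs()["joint_pos"])
E
python3 - <<'E'
import cv2
a=cv2.imread("pics/miss.png");print(a.shape)
E
```

```text
cam [0.4451 0.4199 0.208 ] [[ 0.09   0.996  0.001]
 [ 0.96  -0.087  0.265]
 [ 0.264 -0.023 -0.964]]
0.025 [316.46228475 228.73380913]
0.044 [316.65281693 242.00085763]
0.06 [316.84703874 255.52482084]
0.08 [317.1495667  276.59030838]
grip top ends [array([312.17212779, 199.40077373]), array([320.46085531, 285.73144817])]
scene [434.39026215 166.18404952]
scene [437.00584437 156.39804651]
scene grip [array([430.79925031, 155.53601816]), array([441.17659845, 162.58011817])]
[6.81587322e-01 6.58784096e-01 2.12842080e-01 1.12492949e+00
 6.51726770e-06 7.72375344e-01]
(340, 740, 3)
```

Emit:
{"op": "drive_tool", "data": {"increments": [[[0,0,20],[0,0,0],0],[[0,0,30],[0,0,0],0],[[0,0,30],[0,0,0],0],[[0,0,0],[0,0,0],0],[[0,0,0],[0,0,0],0]]}}

```text
clock: 4.33
eef_pos: [0.513, 0.4162, 0.108]
tool_rot: [0.045, 0.999, 0.002, 0.002]
ft_force: [-0.5, -0.1, -0.1]
grip_width: -0.0001
grasp_force: 0.0
```

```bash
python3 - <<'E'
from h import *
w=snap("w4");s=camera("scene");e=get_obs()["eef_pos"]
print(proj(w,e),proj(s,e));tcp()
a=w["image"][60:400,120:520];b=cv2.resize(s["image"][110:210,380:480],(340,340),interpolation=2)
cv2.imwrite("pics/miss2.png",np.hstack([a,b])[:,:,::-1])
print(fit([w],"lid","oblong",(.51,.415,0,-.087),False))
E
```

```text
[313.18787589 223.43284662] [440.31591831 143.35535586]
clock 4.43 tcp [511.  414.6 104.4] yaw 174.8 F [-0.  -0.5 -0.5] w -0.3
{'x': np.float64(510.2), 'y': np.float64(414.9), 'z': 0.0, 'yaw': np.float64(-4.7), 'cost': np.float64(0.0471)}
```

View pics/miss2.png

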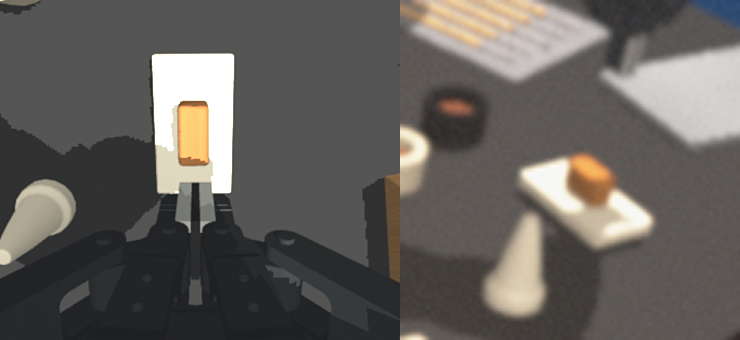

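```bash
python3 - <<'E'
from h import *
w=load("w4");s=camera("scene");e=get_obs()["eef_pos"]
im=s["image"];cv2.imwrite("pics/tip.png",np.hstack([cv2.resize(im[105:165,420:470],(400,480),interpolation=2),cv2.resize(w["image"][210:270,290:340],(400,480),interpolation=2)])[:,:,::-1])
print(tri(w,(316,243),s,(444.5,132)),e)
E
```

```text
(array([0.50977279, 0.41766704, 0.139766  ]), np.float64(0.004365926213865792)) [0.51056    0.41424681 0.10358247]
```

View pics/tip.png

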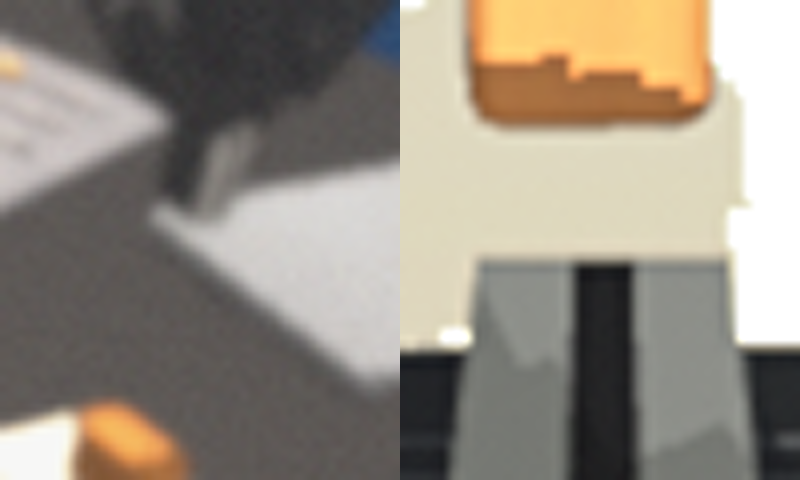

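In the wrist camera the shut fingertips stay at row 243 whatever the height. Scene and wrist together put them at z≈0.14 while the reported TCP is at 0.104. So the real tips end about 25–36 mm behind the reported TCP, and the fingers closed above the grip. I'll measure the offset by gently touching the grip's top with shut fingers.

Emit:
{"op": "drive_tool", "data": {"increments": [[[0,0,-35],[0,0,0],0],[[0,0,-30],[0,0,0],0],[[0,0,-14],[0,0,0],0],[[0,0,0],[0,0,0],0],[[0,0,-1.5],[0,0,0],0],[[0,0,-1.5],[0,0,0],0],[[0,0,0],[0,0,0],0]]}}

```text
clock: 5.07
eef_pos: [0.5122, 0.4156, 0.0241]
tool_rot: [0.045, 0.999, 0.001, 0.001]
ft_force: [-0.3, -0.7, 1.0]
grip_width: -0.0002
grasp_force: 0.0
```

Emit:
{"op": "drive_tool", "data": {"increments": [[[0,0,-1.5],[0,0,0],0],[[0,0,-1.5],[0,0,0],0],[[0,0,0],[0,0,0],0]]}}

```text
clock: 5.32
eef_pos: [0.5116, 0.4152, 0.0206]
tool_rot: [0.045, 0.999, 0.0, 0.0]
ft_force: [-0.8, -0.0, 0.4]
grip_width: -0.0001
grasp_force: 0.0
```

Emit:
{"op": "drive_tool", "data": {"increments": [[[0,0,-1.5],[0,0,0],0],[[0,0,-1.5],[0,0,0],0],[[0,0,0],[0,0,0],0]]}}

```text
clock: 5.57
eef_pos: [0.5112, 0.4148, 0.0167]
tool_rot: [0.045, 0.999, -0.0, -0.0]
ft_force: [0.2, -0.1, -0.0]
grip_width: 0.0001
grasp_force: 0.0
```

Emit:
{"op": "drive_tool", "data": {"increments": [[[0,0,-1.5],[0,0,0],0],[[0,0,-1.5],[0,0,0],0],[[0,0,0],[0,0,0],0]]}}

```text
clock: 5.82
eef_pos: [0.5111, 0.4147, 0.0135]
tool_rot: [0.045, 0.999, -0.0, -0.0]
ft_force: [-0.1, -0.1, 0.1]
grip_width: 0.0002
grasp_force: 0.0
```

Emit:
{"op": "drive_tool", "data": {"increments": [[[0,0,-1.5],[0,0,0],0],[[0,0,-1],[0,0,0],0],[[0,0,0],[0,0,0],0]]}}

```text
clock: 6.07
eef_pos: [0.5112, 0.4147, 0.0111]
tool_rot: [0.045, 0.999, -0.0, -0.0]
ft_force: [-0.1, 0.5, -0.1]
grip_width: 0.0003
grasp_force: 0.0
```

Emit:
{"op": "drive_tool", "data": {"increments": [[[0,0,-1.5],[0,0,0],0],[[0,0,-1],[0,0,0],0],[[0,0,0],[0,0,0],0]]}}

```text
clock: 6.32
eef_pos: [0.5115, 0.4152, 0.0109]
tool_rot: [0.045, 0.999, 0.001, 0.0]
ft_force: [-2.1, -2.4, 8.1]
grip_width: 0.0002
grasp_force: 3.8
```

```bash
python3 - <<'E'
from h import *
w=snap("w5");s=camera("scene");tcp()
cv2.imwrite("pics/tip2.png",np.hstack([cv2.resize(s["image"][130:190,410:460],(400,480),interpolation=2),cv2.resize(w["image"][180:270,278:353],(400,480),interpolation=2)])[:,:,::-1])
for z in (.05,.06,.07): print(proj(s,[.51,.415,z]))
E
```

```text
clock 6.42 tcp [511.5 415.2  10.8] yaw 174.8 F [-3.1 -1.7  7.1] w -0.0
[435.94217269 159.00180255]
[436.69781451 156.16663792]
[437.46228154 153.29836116]
```

View pics/tip2.png

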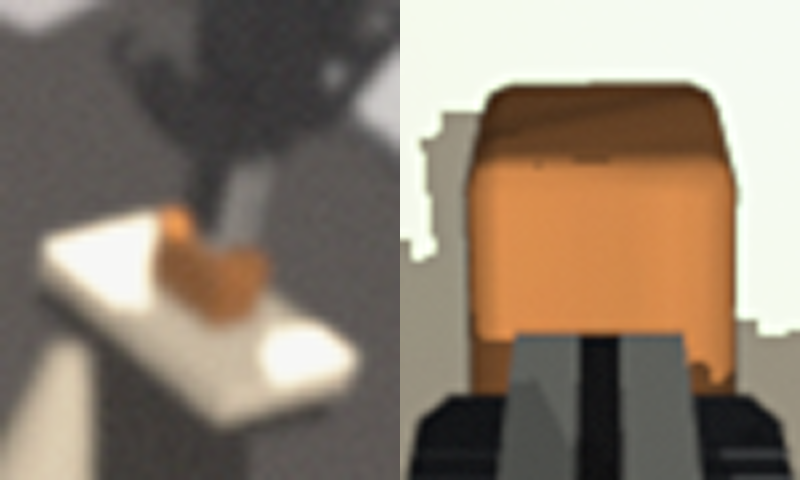

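Contact came with 8 N at reported z = 10.9 mm, with the tips on the 50 mm grip top. So the tips sit 39 mm behind the reported TCP, and I'll use reported z ≈ −14 for the grasp. Raise, half open, descend and close.

Emit:
{"op": "drive_tool", "data": {"increments": [[[-1,0,30],[0,0,0],0],[[0,0,0],[0,0,0],0.6],[[0,0,0],[0,0,0],0.6],[[0,0,0],[0,0,0],0.6],[[0,0,0],[0,0,0],0.6],[[0,0,-20],[0,0,0],0.6],[[0,0,-15],[0,0,0],0.6],[[0,0,0],[0,0,0],0.6]]}}

```text
clock: 7.08
eef_pos: [0.5074, 0.4125, -0.0008]
tool_rot: [0.045, 0.999, -0.003, -0.003]
ft_force: [-1.0, -0.7, -0.8]
grip_width: 0.0513
grasp_force: 0.0
```

Emit:
{"op": "drive_tool", "data": {"increments": [[[0,0,-10],[0,0,0],0.6],[[0,0,-5],[0,0,0],0.6],[[0,0,-2],[0,0,0],0.6],[[0,0,0],[0,0,0],0.6]]}}

```text
clock: 7.42
eef_pos: [0.5101, 0.4147, -0.0135]
tool_rot: [0.045, 0.999, -0.0, -0.0]
ft_force: [0.2, 0.8, -0.5]
grip_width: 0.051
grasp_force: 0.0
```

Emit:
{"op": "drive_tool", "data": {"increments": [[[0,0,0],[0,0,0],0.4],[[0,0,0],[0,0,0],0.3],[[0,0,0],[0,0,0],0.2],[[0,0,0],[0,0,0],0.1],[[0,0,0],[0,0,0],0],[[0,0,0],[0,0,0],0],[[0,0,0],[0,0,0],0]]}}

```text
clock: 8.0
eef_pos: [0.5111, 0.4155, -0.012]
tool_rot: [0.045, 0.999, 0.001, 0.001]
ft_force: [-0.5, 0.2, 4.5]
grip_width: 0.0208
grasp_force: 60.9
```

Gripped: width 20.8 mm, 61 N. Lift well above the horn, then go to a spot from which the wrist camera sees the oblong mould beside the held lid.

Emit:
{"op": "drive_tool", "data": {"increments": [[[0,0,10],[0,0,0],0],[[0,0,30],[0,0,0],0],[[0,0,40],[0,0,0],0],[[0,0,30],[0,0,0],0],[[5,-5,5],[0,0,0],0],[[20,-20,0],[0,0,0],0],[[30,-30,0],[0,0,-2],0],[[30,-33,0],[0,0,-2],0]]}}

```text
clock: 8.67
eef_pos: [0.5925, 0.3295, 0.1016]
tool_rot: [0.079, 0.997, -0.0, -0.001]
ft_force: [0.7, -0.0, -1.9]
grip_width: 0.021
grasp_force: 60.2
```

Emit:
{"op": "drive_tool", "data": {"increments": [[[30,-33,0],[0,0,0],0],[[25,-30,0],[0,0,0],0],[[0,0,0],[0,0,0],0],[[0,0,0],[0,0,0],0],[[0,0,0],[0,0,0],0]]}}

```text
clock: 9.08
eef_pos: [0.6451, 0.268, 0.1007]
tool_rot: [0.081, 0.997, -0.0, -0.001]
ft_force: [-0.1, 1.0, -1.9]
grip_width: 0.0208
grasp_force: 60.2
```

```bash
python3 - <<'E'
from h import *
w=snap("w6");t=camera("top");tcp()
M=(.661,.112,0,-9.1/57.3)
print("mould top",fit([t],"mould","oblong",M,False));print("mould w",fit([w],"mould","oblong",M,False))
print(fit([w],"mould","oblong",M,True,"f6.png"))
V=w["view"];print(np.round(-V[:3,:3].T@V[:3,3],3))
E
```

```text
clock 9.18 tcp [644.7 269.6 101.4] yaw 170.9 F [ 0.3 -0.3 -0.6] w 20.9
mould top {'x': np.float64(663.4), 'y': np.float64(111.5), 'z': 0.0, 'yaw': np.float64(-10.1), 'cost': np.float64(0.0923)}
mould w {'x': np.float64(664.4), 'y': np.float64(102.0), 'z': 0.0, 'yaw': np.float64(-17.8), 'cost': np.float64(0.327)}
{'x': np.float64(671.0), 'y': np.float64(79.7), 'z': np.float64(-38.0), 'yaw': np.float64(-9.9), 'cost': np.float64(0.1654)}
[0.58  0.278 0.284]
```

View pics/f6.png

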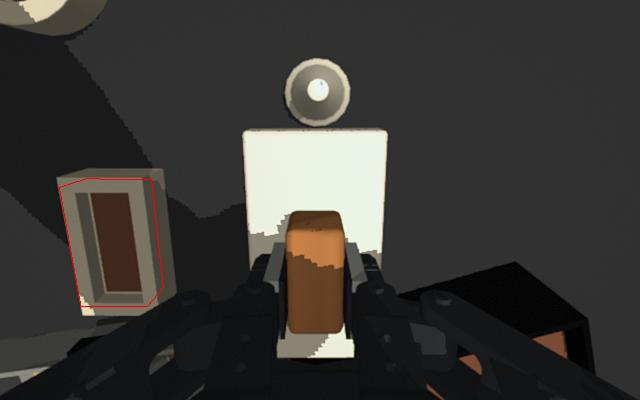

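```bash
sed -i 's/def obsmask(c,kind,shape,p0):/TH=105\ndef obsmask(c,kind,shape,p0):/; s/h\[:,:,2\]>105)/h[:,:,2]>TH)/' h.py
python3 - <<'E'
import h; from h import *
w=load("w6");im=w["image"].astype(int)
print([im[r,c].tolist() for r,c in((300,40),(330,200),(200,200),(150,200),(200,66),(250,165),(175,110))])
M=(.661,.112,0,-9.1/57.3)
for th in (66,75,85):
  h.TH=th;print(th,fit([w],"mould","oblong",M,False,"f6.png"),fit([w],"mould","oblong",M,True))
  m=obsmask(w,"mould","oblong",M);v,u=np.where(m);print(u.min(),u.max(),v.min(),v.max(),m.sum())
E
```

```text
[[49, 49, 48], [25, 26, 26], [49, 49, 49], [49, 49, 48], [121, 114, 97], [72, 67, 57], [85, 79, 67]]
66 {'x': np.float64(660.2), 'y': np.float64(109.8), 'z': 0.0, 'yaw': np.float64(-9.4), 'cost': np.float64(0.0211)} {'x': np.float64(660.1), 'y': np.float64(110.0), 'z': np.float64(0.3), 'yaw': np.float64(-9.6), 'cost': np.float64(0.0212)}
56 175 168 315 14478
75 {'x': np.float64(660.2), 'y': np.float64(109.7), 'z': 0.0, 'yaw': np.float64(-9.8), 'cost': np.float64(0.2129)} {'x': np.float64(661.6), 'y': np.float64(98.2), 'z': np.float64(-15.2), 'yaw': np.float64(-9.9), 'cost': np.float64(0.1943)}
57 164 168 315 12132
85 {'x': np.float64(660.2), 'y': np.float64(109.8), 'z': 0.0, 'yaw': np.float64(-9.4), 'cost': np.float64(0.2387)} {'x': np.float64(662.0), 'y': np.float64(95.2), 'z': np.float64(-19.1), 'yaw': np.float64(-9.7), 'cost': np.float64(0.2159)}
57 164 169 315 11845
```

The mould fits at (660.2, 109.8), yaw −9.5°, with the free height agreeing to 0.3 mm. Move over it.

Emit:
{"op": "drive_tool", "data": {"increments": [[[4,-25,0],[0,0,0],0],[[4,-35,0],[0,0,0],0],[[4,-40,0],[0,0,0],0],[[4,-35,0],[0,0,-0.4],0],[[0,-24,0],[0,0,0],0],[[0,0,-20],[0,0,0],0],[[0,0,-20],[0,0,0],0],[[0,0,0],[0,0,0],0]]}}

```text
clock: 9.85
eef_pos: [0.6581, 0.1101, 0.0578]
tool_rot: [0.083, 0.997, -0.001, -0.004]
ft_force: [-1.0, 0.8, -2.7]
grip_width: 0.0212
grasp_force: 60.1
```

Emit:
{"op": "drive_tool", "data": {"increments": [[[0,0,0],[0,0,0],0],[[0,0,0],[0,0,0],0]]}}

```text
clock: 10.02
eef_pos: [0.6619, 0.1113, 0.0629]
tool_rot: [0.083, 0.997, 0.0, 0.0]
ft_force: [0.1, 0.2, -0.4]
grip_width: 0.0204
grasp_force: 60.1
```

Emit:
{"op": "drive_tool", "data": {"increments": [[[-0.5,-0.7,-15],[0,0,0],0],[[0,0,-15],[0,0,0],0],[[0,0,-8],[0,0,0],0],[[0,0,-3],[0,0,0],0],[[0,0,0],[0,0,0],0],[[0,0,0],[0,0,0],0]]}}

```text
clock: 10.52
eef_pos: [0.662, 0.1096, 0.022]
tool_rot: [0.083, 0.997, 0.0, 0.001]
ft_force: [0.1, -0.3, -1.0]
grip_width: 0.0209
grasp_force: 60.1
```

Emit:
{"op": "drive_tool", "data": {"increments": [[[0,0,-1.5],[0,0,0],0],[[0,0,-1.5],[0,0,0],0],[[0,0,-1],[0,0,0],0],[[0,0,0],[0,0,0],0]]}}

```text
clock: 10.85
eef_pos: [0.6614, 0.109, 0.0171]
tool_rot: [0.084, 0.996, 0.0, 0.0]
ft_force: [0.2, -0.3, -1.2]
grip_width: 0.0202
grasp_force: 60.1
```

Emit:
{"op": "drive_tool", "data": {"increments": [[[0,1,-1],[0,0,0],0],[[0,0,-1],[0,0,0],0],[[0,0,0],[0,0,0],0],[[0,0,0],[0,0,0],0]]}}

```text
clock: 11.18
eef_pos: [0.6617, 0.1102, 0.016]
tool_rot: [0.084, 0.996, 0.0, 0.001]
ft_force: [-1.7, 0.0, 4.8]
grip_width: 0.0206
grasp_force: 61.0
```

Emit:
{"op": "drive_tool", "data": {"increments": [[[0,0,-0.7],[0,0,0],0],[[0,0,-0.3],[0,0,0],0],[[0,0,0],[0,0,0],0]]}}

```text
clock: 11.43
eef_pos: [0.6617, 0.1102, 0.016]
tool_rot: [0.084, 0.996, 0.0, 0.001]
ft_force: [-3.8, -0.1, 8.9]
grip_width: 0.0208
grasp_force: 61.6
```

Rim contact at z = 16, as expected. Release and rise for a check.

Emit:
{"op": "drive_tool", "data": {"increments": [[[0,0,1],[0,0,0],0.2],[[0,0,0],[0,0,0],0.35],[[0,0,0],[0,0,0],0.5],[[0,0,0],[0,0,0],0.6],[[0,0,5],[0,0,0],0.6],[[0,0,20],[0,0,0],0.6],[[0,0,38],[0,0,0],0.6],[[0,0,38],[0,0,0],0.6]]}}

```text
clock: 12.1
eef_pos: [0.6597, 0.1098, 0.115]
tool_rot: [0.084, 0.996, -0.001, -0.002]
ft_force: [1.7, 1.2, 0.1]
grip_width: 0.0514
grasp_force: 0.0
```

Emit:
{"op": "drive_tool", "data": {"increments": [[[0,0,38],[0,0,0],0.6],[[0,0,5],[0,0,0],0.6],[[0,0,0],[0,0,0],0.6],[[0,0,0],[0,0,0],0.6]]}}

```text
clock: 12.43
eef_pos: [0.6616, 0.1101, 0.1593]
tool_rot: [0.084, 0.996, 0.0, 0.001]
ft_force: [-0.1, 0.3, 0.1]
grip_width: 0.0512
grasp_force: 0.0
```

```bash
sed -i 's/^TH=.*/TH=66/' h.py; python3 - <<'E'
from h import *
w=snap("w7");tcp()
print(fit([w],"lid","oblong",(.6602,.1098,.028,-9.5/57.3),False,"f7.png"))
print(fit([w],"lid","oblong",(.6602,.1098,.028,-9.5/57.3),True))
E
```

```text
clock 12.48 tcp [660.7 110.  157.7] yaw 170.4 F [ 0.7 -0.5 -0.8] w 51.5
{'x': np.float64(650.8), 'y': np.float64(117.8), 'z': 28.0, 'yaw': np.float64(-9.6), 'cost': np.float64(0.3054)}
{'x': np.float64(650.5), 'y': np.float64(115.3), 'z': np.float64(73.6), 'yaw': np.float64(-8.8), 'cost': np.float64(0.0996)}
```

View pics/f7.png

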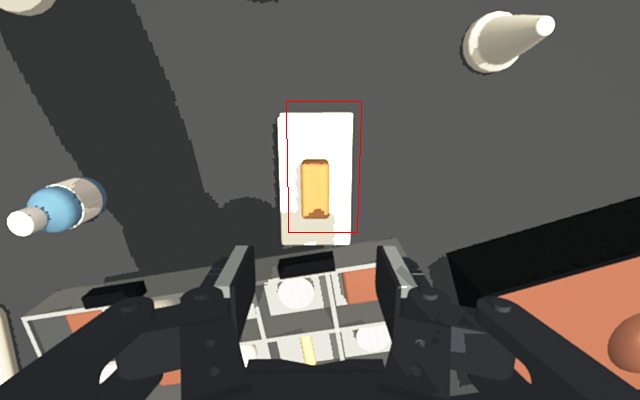

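The picture shows the oblong lid closed and square on its mould at (315,178). The red fit was pulled off by the tray behind, so I refit with a brighter threshold.

```bash
python3 - <<'E'
import h;from h import *
w=load("w7")
for th in (170,200,215):
  h.TH=th;print(th,fit([w],"lid","oblong",(.6602,.1098,.028,-9.5/57.3),False))
E
```

```text
170 {'x': np.float64(658.5), 'y': np.float64(110.0), 'z': 28.0, 'yaw': np.float64(-9.2), 'cost': np.float64(0.027)}
200 {'x': np.float64(659.4), 'y': np.float64(110.0), 'z': 28.0, 'yaw': np.float64(-9.2), 'cost': np.float64(0.0223)}
215 {'x': np.float64(659.3), 'y': np.float64(110.0), 'z': 28.0, 'yaw': np.float64(-9.1), 'cost': np.float64(0.0193)}
```

Emit:
{"op": "drive_tool", "data": {"increments": [[[-8,-38,2],[0,0,4],0.6],[[-8,-40,2],[0,0,4],0.6],[[-8,-40,0],[0,0,4],0.6],[[-8,-40,0],[0,0,4],0.6],[[-8,-40,0],[0,0,4],0.6],[[-8,-40,0],[0,0,4],0.6],[[-8,-40,0],[0,0,4],0.6],[[-8,-20,0],[0,0,0],0.6]]}}

```text
clock: 13.15
eef_pos: [0.5949, -0.1921, 0.16]
tool_rot: [-0.159, 0.987, 0.0, -0.002]
ft_force: [-0.2, 0.8, 0.1]
grip_width: 0.051
grasp_force: 0.0
```

Emit:
{"op": "drive_tool", "data": {"increments": [[[0,0,0],[0,0,0],0.6],[[0,0,0],[0,0,0],0.6]]}}

```text
clock: 13.32
eef_pos: [0.5955, -0.1889, 0.1605]
tool_rot: [-0.158, 0.987, 0.001, -0.002]
ft_force: [0.5, 0.6, 0.5]
grip_width: 0.0507
grasp_force: 0.0
```

```bash
python3 - <<'E'
import h;from h import *
w=snap("w8");tcp()
p=(.592,-.261,0,18.3/57.3)
for th in (66,105,150):
  h.TH=th;print(th,fit([w],"lid","big_round",p,False),fit([w],"lid","big_round",p,True))
M=(.386,-.265,0,8.5/57.3);h.TH=66
print("sq mould",fit([w],"mould","square",M,False))
E
```

```text
clock 13.37 tcp [ 596.2 -187.7  160.9] yaw 198.3 F [-0.1 -0.8  0.6] w 51.2
66 {'x': np.float64(592.9), 'y': np.float64(-263.8), 'z': 0.0, 'yaw': np.float64(22.6), 'cost': np.float64(0.0093)} {'x': np.float64(592.9), 'y': np.float64(-263.8), 'z': np.float64(0.2), 'yaw': np.float64(20.4), 'cost': np.float64(0.0092)}
105 {'x': np.float64(592.9), 'y': np.float64(-263.8), 'z': 0.0, 'yaw': np.float64(22.8), 'cost': np.float64(0.0186)} {'x': np.float64(593.4), 'y': np.float64(-264.4), 'z': np.float64(-2.9), 'yaw': np.float64(23.9), 'cost': np.float64(0.0109)}
150 {'x': np.float64(593.4), 'y': np.float64(-263.4), 'z': 0.0, 'yaw': np.float64(21.4), 'cost': np.float64(0.0486)} {'x': np.float64(594.2), 'y': np.float64(-265.1), 'z': np.float64(-7.7), 'yaw': np.float64(20.5), 'cost': np.float64(0.0145)}Traceback (most recent call last):
  File "<stdin>", line 7, in <module>
  File "h.py", line 51, in fit
    ms=[obsmask(c,kind,shape,p0) for c in views];pp=parts(kind,shape);F=16
        ~~~~~~~^^^^^^^^^^^^^^^^^
  File "h.py", line 46, in obsmask
    n,l,st,_=cv2.connectedComponentsWithStats(m);i=1+np.argmax(st[1:,4])
                                                     ~~~~~~~~~^^^^^^^^^^
    return _wrapfunc(a, 'argmax', axis=axis, out=out, **kwds)
    return bound(*args, **kwds)
ValueError: attempt to get argmax of an empty sequence
```

```bash
python3 - <<'E'
s=open("h.py").read()
s=s.replace('    return [np.vstack([ring(s,8)','    if kind=="grip": return [np.vstack([ring((44,22),22),ring((44,22),50)])]\n    return [np.vstack([ring(s,8)')
s=s.replace('    q=np.vstack([projN','    if kind=="grip": m&=((h[:,:,0]<22)&(h[:,:,1]>90)).astype(np.uint8)\n    q=np.vstack([projN')
open("h.py","w").write(s)
E
python3 - <<'E'
from h import *
w=load("w8")
print(fit([w],"grip","big_round",(.593,-.264,0,19/57.3),False),fit([load("w2")],"grip","oblong",(.51,.415,0,-5/57.3),False))
E
```

```text
{'x': np.float64(593.4), 'y': np.float64(-263.3), 'z': 0.0, 'yaw': np.float64(15.7), 'cost': np.float64(0.1435)} {'x': np.float64(512.3), 'y': np.float64(414.2), 'z': 0.0, 'yaw': np.float64(-5.8), 'cost': np.float64(0.1387)}
```

Emit:
{"op": "drive_tool", "data": {"increments": [[[-1,-25,-10],[0,0,0],0.6],[[-1,-30,-10],[0,0,0],0.6],[[-1,-20,-10],[0,0,0],0.6],[[0,0,0],[0,0,0],0.6],[[0,0,0],[0,0,0],0.6]]}}

```text
clock: 13.78
eef_pos: [0.5938, -0.2616, 0.1309]
tool_rot: [-0.16, 0.987, 0.001, -0.001]
ft_force: [0.6, 0.3, 0.2]
grip_width: 0.0511
grasp_force: 0.0
```

```bash
cat >> h.py <<'E'
def gripyaw(c,shape,p):
    h=cv2.cvtColor(c["image"],cv2.COLOR_RGB2HSV);m=obsmask(c,"grip",shape,p)>0
    v0=h[:,:,2][m];m&=h[:,:,2]>np.percentile(v0,30)
    v,u=np.where(m);P=np.array([atz(c,a,b,.05+p[2])[:2]*1000 for a,b in zip(u,v)])
    C=np.cov(P.T);e=np.linalg.eigh(C)[1][:,1];r=cv2.minAreaRect(P.astype(np.float32))
    return np.round(P.mean(0),1),"pca",round(np.degrees(np.arctan(e[1]/e[0])),1),np.round(r[1],1),round(r[2],1)
E
python3 - <<'E'
from h import *
w=snap("w9");tcp();p=(.593,-.264,0,18/57.3)
for n in ("w8","w9"): print(fit([load(n)],"grip","big_round",p,False),gripyaw(load(n),"big_round",p),fit([load(n)],"lid","big_round",p,False))
print(fit([load("w8"),w],"lid","big_round",p))
E
```

```text
clock 13.83 tcp [ 594.4 -261.1  131.9] yaw 198.5 F [ 1.   0.5 -0.7] w 51.3
{'x': np.float64(593.1), 'y': np.float64(-263.2), 'z': 0.0, 'yaw': np.float64(18.1), 'cost': np.float64(0.1438)} (array([ 592. , -264.9]), 'pca', np.float64(17.1), array([42.6, 18.7]), 17.3) {'x': np.float64(592.9), 'y': np.float64(-263.8), 'z': 0.0, 'yaw': np.float64(18.7), 'cost': np.float64(0.0093)}
{'x': np.float64(593.9), 'y': np.float64(-263.5), 'z': 0.0, 'yaw': np.float64(19.0), 'cost': np.float64(0.1359)} (array([ 587.6, -266.4]), 'pca', np.float64(10.7), array([42.9, 20.5]), 18.4) {'x': np.float64(592.9), 'y': np.float64(-263.7), 'z': 0.0, 'yaw': np.float64(21.2), 'cost': np.float64(0.0096)}
{'x': np.float64(592.8), 'y': np.float64(-263.7), 'z': np.float64(0.6), 'yaw': np.float64(19.7), 'cost': np.float64(0.0184)}
```

The lid is at (593, −263.7) and its grip at about 18.3°. Descend and grip.

Emit:
{"op": "drive_tool", "data": {"increments": [[[-1,-2,-36],[0,0,0],0.6],[[0,0,-38],[0,0,0],0.6],[[0,0,-30],[0,0,0],0.6],[[0,0,-20],[0,0,0],0.6],[[0,0,-10],[0,0,0],0.6],[[0,0,0],[0,0,0],0.6],[[0,0,0],[0,0,0],0.6]]}}

```text
clock: 14.42
eef_pos: [0.5943, -0.2638, -0.0002]
tool_rot: [-0.161, 0.987, -0.0, 0.0]
ft_force: [0.6, 0.8, 0.7]
grip_width: 0.0512
grasp_force: 0.0
```

Emit:
{"op": "drive_tool", "data": {"increments": [[[-1,0,-8],[0,0,0],0.6],[[0,0,-4],[0,0,0],0.6],[[0,0,-1],[0,0,0],0.4],[[0,0,0],[0,0,0],0.3],[[0,0,0],[0,0,0],0.2],[[0,0,0],[0,0,0],0.1],[[0,0,0],[0,0,0],0],[[0,0,0],[0,0,0],0]]}}

```text
clock: 15.08
eef_pos: [0.5928, -0.2652, -0.0134]
tool_rot: [-0.16, 0.987, -0.0, 0.0]
ft_force: [0.3, -0.2, 3.1]
grip_width: 0.0207
grasp_force: 60.5
```

Emit:
{"op": "drive_tool", "data": {"increments": [[[0,0,0],[0,0,0],0],[[0,0,0],[0,0,0],0]]}}

```text
clock: 15.25
eef_pos: [0.5928, -0.2652, -0.0134]
tool_rot: [-0.16, 0.987, -0.0, 0.0]
ft_force: [-0.7, -0.9, 3.3]
grip_width: 0.0209
grasp_force: 60.7
```

Emit:
{"op": "drive_tool", "data": {"increments": [[[0,0,10],[0,0,0],0],[[0,0,30],[0,0,0],0],[[0,0,40],[0,0,0],0],[[0,0,34],[0,0,0],0],[[-10,15,0],[0,0,0],0],[[-18,34,0],[0,0,0],0],[[-18,36,0],[0,0,0],0],[[-18,36,0],[0,0,0],0]]}}

```text
clock: 15.92
eef_pos: [0.5269, -0.1429, 0.0999]
tool_rot: [-0.159, 0.987, 0.0, -0.0]
ft_force: [0.6, 0.9, -1.2]
grip_width: 0.0208
grasp_force: 60.0
```

Emit:
{"op": "drive_tool", "data": {"increments": [[[-18,36,0],[0,0,0],0],[[-18,34,0],[0,0,0],0],[[-10,20,0],[0,0,0],0],[[0,0,0],[0,0,0],0],[[0,0,0],[0,0,0],0],[[0,0,0],[0,0,0],0]]}}

```text
clock: 16.42
eef_pos: [0.4828, -0.0541, 0.1003]
tool_rot: [-0.16, 0.987, -0.0, 0.0]
ft_force: [0.9, 0.1, -2.0]
grip_width: 0.0212
grasp_force: 60.0
```

```bash
python3 - <<'E'
import h;from h import *
w=snap("w10");tcp();p=(.457,.109,0,0)
print(proj(w,[.457,.109,.03]),proj(w,[.457,.109,.0]))
for th in (66,80):
  h.TH=th;print(fit([w],"mould","big_round",p,False,"f10.png"),fit([w],"mould","big_round",p,True))
  m=obsmask(w,"mould","big_round",p);v,u=np.where(m);print(u.min(),u.max(),v.min(),v.max())
try: print(fit([w],"lid","small_round",(.455,-.098,0,-25/57.3),False),gripyaw(w,"small_round",(.455,-.098,0,-25/57.3)))
except Exception as e: print(e)
E
```

```text
clock 16.47 tcp [483.  -54.5 100.2] yaw 198.4 F [-0.  -0.9 -1.1] w 21.0
[533.18028485 231.19122605] [512.00117691 218.57497388]
{'x': np.float64(456.0), 'y': np.float64(108.5), 'z': 0.0, 'yaw': np.float64(0.4), 'cost': np.float64(0.0145)} {'x': np.float64(456.2), 'y': np.float64(109.7), 'z': np.float64(-1.5), 'yaw': np.float64(2.1), 'cost': np.float64(0.0112)}
455 604 160 291
{'x': np.float64(456.1), 'y': np.float64(108.5), 'z': 0.0, 'yaw': np.float64(2.9), 'cost': np.float64(0.1042)} {'x': np.float64(456.2), 'y': np.float64(112.3), 'z': np.float64(-4.2), 'yaw': np.float64(1.7), 'cost': np.float64(0.091)}
468 604 161 291
{'x': np.float64(456.1), 'y': np.float64(-99.7), 'z': 0.0, 'yaw': np.float64(-22.9), 'cost': np.float64(0.2084)} (array([449.5, -99.8]), 'pca', np.float64(-40.2), array([21.3, 43.5]), 63.5)
```

Emit:
{"op": "drive_tool", "data": {"increments": [[[-5,25,0],[0,0,0],0],[[-6,36,0],[0,0,0],0],[[-6,40,0],[0,0,0],0],[[-6,36,0],[0,0,0],0],[[-4.5,26,-10],[0,0,0],0],[[0,0,-20],[0,0,0],0],[[0,0,-10],[0,0,0],0],[[0,0,0],[0,0,0],0]]}}

```text
clock: 17.13
eef_pos: [0.4535, 0.1084, 0.0576]
tool_rot: [-0.16, 0.987, -0.0, -0.002]
ft_force: [-0.8, -0.3, -1.8]
grip_width: 0.021
grasp_force: 60.1
```

Emit:
{"op": "drive_tool", "data": {"increments": [[[0,0,-15],[0,0,0],0],[[0,0,-13],[0,0,0],0],[[0,0,-8],[0,0,0],0],[[0,0,0],[0,0,0],0],[[0,0,0],[0,0,0],0]]}}

```text
clock: 17.55
eef_pos: [0.4552, 0.1085, 0.0241]
tool_rot: [-0.159, 0.987, -0.0, -0.0]
ft_force: [0.1, 0.4, -1.2]
grip_width: 0.0212
grasp_force: 60.1
```

Emit:
{"op": "drive_tool", "data": {"increments": [[[0,0,-3],[0,0,0],0],[[0,0,-2],[0,0,0],0],[[0,0,-1.5],[0,0,0],0],[[0,0,0],[0,0,0],0]]}}

```text
clock: 17.88
eef_pos: [0.4549, 0.1091, 0.0176]
tool_rot: [-0.16, 0.987, 0.0, 0.0]
ft_force: [-1.0, -1.2, -1.2]
grip_width: 0.021
grasp_force: 60.1
```

Emit:
{"op": "drive_tool", "data": {"increments": [[[0,0,-1],[0,0,0],0],[[0,0,-1],[0,0,0],0],[[0,0,-0.5],[0,0,0],0],[[0,0,0],[0,0,0],0]]}}

```text
clock: 18.22
eef_pos: [0.4548, 0.1091, 0.0149]
tool_rot: [-0.16, 0.987, -0.0, -0.0]
ft_force: [-0.2, -0.9, -2.4]
grip_width: 0.0209
grasp_force: 60.1
```

Emit:
{"op": "drive_tool", "data": {"increments": [[[0,0,-0.7],[0,0,0],0],[[0,0,-0.5],[0,0,0],0],[[0,0,-0.3],[0,0,0],0],[[0,0,0],[0,0,0],0]]}}

```text
clock: 18.55
eef_pos: [0.455, 0.1092, 0.0145]
tool_rot: [-0.16, 0.987, 0.0, 0.0]
ft_force: [-1.8, 0.1, 7.4]
grip_width: 0.0207
grasp_force: 61.4
```

Emit:
{"op": "drive_tool", "data": {"increments": [[[0,0,1],[0,0,0],0.2],[[0,0,0],[0,0,0],0.35],[[0,0,0],[0,0,0],0.5],[[0,0,0],[0,0,0],0.6],[[0,0,5],[0,0,0],0.6],[[0,0,20],[0,0,0],0.6],[[0,0,38],[0,0,0],0.6],[[0,0,38],[0,0,0],0.6]]}}

```text
clock: 19.22
eef_pos: [0.4533, 0.1087, 0.1157]
tool_rot: [-0.16, 0.987, -0.0, -0.002]
ft_force: [1.3, 0.1, -0.0]
grip_width: 0.0511
grasp_force: 0.0
```

Emit:
{"op": "drive_tool", "data": {"increments": [[[0,0,28],[0,0,0],0.6],[[0,0,0],[0,0,0],0.6],[[0,0,0],[0,0,0],0.6]]}}

```text
clock: 19.47
eef_pos: [0.4567, 0.1095, 0.1458]
tool_rot: [-0.16, 0.987, 0.0, 0.003]
ft_force: [0.5, 0.5, 0.6]
grip_width: 0.0514
grasp_force: 0.0
```

```bash
python3 - <<'E'
import h;from h import *
w=snap("w11");tcp()
for th in (66,180,205):
  h.TH=th;print(th,fit([w],"lid","big_round",(.456,.1088,.028,18/57.3),False),fit([w],"lid","big_round",(.456,.1088,.028,18/57.3)))
E
```

```text
clock 19.52 tcp [455.2 109.2 144. ] yaw 198.4 F [-0.6  0.2 -0.7] w 51.1
66 {'x': np.float64(455.9), 'y': np.float64(108.5), 'z': 28.0, 'yaw': np.float64(19.3), 'cost': np.float64(0.0251)} {'x': np.float64(455.2), 'y': np.float64(108.2), 'z': np.float64(30.5), 'yaw': np.float64(20.2), 'cost': np.float64(0.0194)}
180 {'x': np.float64(456.7), 'y': np.float64(108.7), 'z': 28.0, 'yaw': np.float64(18.7), 'cost': np.float64(0.5181)} {'x': np.float64(457.4), 'y': np.float64(109.4), 'z': np.float64(23.2), 'yaw': np.float64(19.3), 'cost': np.float64(0.4916)}
205 {'x': np.float64(457.0), 'y': np.float64(108.9), 'z': 28.0, 'yaw': np.float64(18.5), 'cost': np.float64(0.5427)} {'x': np.float64(457.6), 'y': np.float64(109.3), 'z': np.float64(21.9), 'yaw': np.float64(19.5), 'cost': np.float64(0.503)}
```

Emit:
{"op": "drive_tool", "data": {"increments": [[[0,-25,0],[0,0,-6],0.6],[[0,-30,0],[0,0,-6],0.6],[[0,-30,0],[0,0,-6.5],0.6],[[0,-30,0],[0,0,-6.5],0.6],[[0,-30,0],[0,0,-6.5],0.6],[[0,-30,0],[0,0,-6.5],0.6],[[0,-30,-10],[0,0,-6],0.6],[[0,0,0],[0,0,0],0.6]]}}

```text
clock: 20.18
eef_pos: [0.4526, -0.0998, 0.1305]
tool_rot: [0.226, 0.974, -0.001, -0.002]
ft_force: [0.4, -0.7, -0.3]
grip_width: 0.0513
grasp_force: 0.0
```

Emit:
{"op": "drive_tool", "data": {"increments": [[[0,0,0],[0,0,0],0.6],[[0,0,0],[0,0,0],0.6]]}}

```text
clock: 20.35
eef_pos: [0.4537, -0.0955, 0.1322]
tool_rot: [0.221, 0.975, 0.0, -0.002]
ft_force: [-0.4, 0.9, -0.1]
grip_width: 0.0513
grasp_force: 0.0
```

```bash
python3 - <<'E'
import h;from h import *
w=snap("w12");tcp();p=(.456,-.0995,0,-25/57.3)
print(fit([w],"lid","small_round",p,False),fit([w],"lid","small_round",p))
print(fit([w],"grip","small_round",p,False),gripyaw(w,"small_round",p))
E
```

```text
clock 20.4 tcp [454.2 -95.1 132.6] yaw 154.5 F [ 0.6 -0.3 -0.2] w 51.5
{'x': np.float64(456.0), 'y': np.float64(-100.1), 'z': 0.0, 'yaw': np.float64(-22.6), 'cost': np.float64(0.0183)} {'x': np.float64(456.0), 'y': np.float64(-100.1), 'z': np.float64(0.2), 'yaw': np.float64(-24.3), 'cost': np.float64(0.0183)}
{'x': np.float64(456.5), 'y': np.float64(-100.5), 'z': 0.0, 'yaw': np.float64(-25.1), 'cost': np.float64(0.0947)} (array([454.8, -99.9]), 'pca', np.float64(-25.0), array([16.8, 40.4]), 64.7)
```

Big round is placed to within about 1 mm. The small lid is at (456, −100.1), grip −25°. Descend.

Emit:
{"op": "drive_tool", "data": {"increments": [[[1.5,-4.5,-36],[0,0,0],0.6],[[0,0,-38],[0,0,0],0.6],[[0,0,-30],[0,0,0],0.6],[[0,0,-20],[0,0,0],0.6],[[0,0,-8],[0,0,0],0.6],[[0,0,0],[0,0,0],0.6],[[0,0,0],[0,0,0],0.6]]}}

```text
clock: 20.98
eef_pos: [0.4569, -0.0997, 0.002]
tool_rot: [0.221, 0.975, 0.0, 0.0]
ft_force: [0.5, -0.9, -0.7]
grip_width: 0.0515
grasp_force: 0.0
```

Emit:
{"op": "drive_tool", "data": {"increments": [[[-0.5,0,-10],[0,0,0],0.6],[[0,0,-4],[0,0,0],0.6],[[0,0,-1],[0,0,0],0.4],[[0,0,0],[0,0,0],0.3],[[0,0,0],[0,0,0],0.2],[[0,0,0],[0,0,0],0.1],[[0,0,0],[0,0,0],0],[[0,0,0],[0,0,0],0]]}}

```text
clock: 21.65
eef_pos: [0.457, -0.1006, -0.0125]
tool_rot: [0.222, 0.975, 0.0, 0.001]
ft_force: [0.1, 0.5, 7.1]
grip_width: 0.021
grasp_force: 59.5
```

Emit:
{"op": "drive_tool", "data": {"increments": [[[0,0,0],[0,0,0],0],[[0,0,0],[0,0,0],0]]}}

```text
clock: 21.82
eef_pos: [0.457, -0.1006, -0.0124]
tool_rot: [0.222, 0.975, 0.0, 0.001]
ft_force: [0.0, 0.4, 6.4]
grip_width: 0.0209
grasp_force: 59.5
```

Emit:
{"op": "drive_tool", "data": {"increments": [[[0,0,10],[0,0,0],0],[[0,0,30],[0,0,0],0],[[0,0,40],[0,0,0],0],[[0,0,33],[0,0,0],0],[[-5,20,0],[0,0,3],0],[[-9,36,0],[0,0,5],0],[[-9,40,0],[0,0,5],0],[[-9,40,0],[0,0,5],0]]}}

```text
clock: 22.48
eef_pos: [0.4233, 0.0364, 0.0997]
tool_rot: [0.065, 0.998, 0.0, 0.0]
ft_force: [0.7, 0.5, -0.5]
grip_width: 0.0206
grasp_force: 58.8
```

Emit:
{"op": "drive_tool", "data": {"increments": [[[-9,40,0],[0,0,5],0],[[-9,40,0],[0,0,3],0],[[-7,34,0],[0,0,0],0],[[0,10,0],[0,0,0],0],[[0,0,0],[0,0,0],0],[[0,0,0],[0,0,0],0]]}}

```text
clock: 22.98
eef_pos: [0.3987, 0.1595, 0.0993]
tool_rot: [-0.004, 1.0, -0.0, -0.0]
ft_force: [0.3, 0.3, -0.1]
grip_width: 0.0209
grasp_force: 59.0
```

```bash
python3 - <<'E'
import h;from h import *
w=snap("w13");tcp();p=(.378,.296,0,0)
print(proj(w,[.378,.296,.03]))
for th in (45,66,85,105):
  h.TH=th;print(th,fit([w],"mould","small_round",p,False,"f13.png"),fit([w],"mould","small_round",p,True))
E
```

```text
clock 23.03 tcp [398.8 158.8  99.3] yaw 180.4 F [ 0.6  0.4 -0.7] w 20.8
[507.81885954 169.92241922]
45 {'x': np.float64(369.7), 'y': np.float64(302.3), 'z': 0.0, 'yaw': np.float64(4.0), 'cost': np.float64(0.391)} {'x': np.float64(367.1), 'y': np.float64(261.6), 'z': np.float64(61.5), 'yaw': np.float64(23.2), 'cost': np.float64(0.0472)}
66 {'x': np.float64(377.4), 'y': np.float64(296.9), 'z': 0.0, 'yaw': np.float64(5.5), 'cost': np.float64(0.0183)} {'x': np.float64(377.8), 'y': np.float64(298.0), 'z': np.float64(-1.9), 'yaw': np.float64(4.1), 'cost': np.float64(0.0153)}
85 {'x': np.float64(377.5), 'y': np.float64(296.8), 'z': 0.0, 'yaw': np.float64(6.1), 'cost': np.float64(0.1096)} {'x': np.float64(378.2), 'y': np.float64(300.7), 'z': np.float64(-5.8), 'yaw': np.float64(2.4), 'cost': np.float64(0.0919)}
105 {'x': np.float64(377.6), 'y': np.float64(296.7), 'z': 0.0, 'yaw': np.float64(3.2), 'cost': np.float64(0.2413)} {'x': np.float64(386.7), 'y': np.float64(325.6), 'z': np.float64(-40.5), 'yaw': np.float64(33.8), 'cost': np.float64(0.1551)}
```

Emit:
{"op": "drive_tool", "data": {"increments": [[[-4,25,0],[0,0,0],0],[[-6,36,0],[0,0,0],0],[[-6,40,0],[0,0,0],0],[[-4.5,37,-5],[0,0,0],0],[[0,0,-20],[0,0,0],0],[[0,0,-15],[0,0,0],0],[[0,0,0],[0,0,0],0],[[0,0,0],[0,0,0],0]]}}

```text
clock: 23.7
eef_pos: [0.3782, 0.2955, 0.0587]
tool_rot: [-0.002, 1.0, -0.001, -0.001]
ft_force: [0.4, 0.2, -0.7]
grip_width: 0.0211
grasp_force: 59.1
```

Emit:
{"op": "drive_tool", "data": {"increments": [[[0,0,-15],[0,0,0],0],[[0,0,-13],[0,0,0],0],[[0,0,-8],[0,0,0],0],[[0,0,0],[0,0,0],0],[[0,0,0],[0,0,0],0]]}}

```text
clock: 24.12
eef_pos: [0.3789, 0.297, 0.024]
tool_rot: [-0.003, 1.0, -0.0, 0.0]
ft_force: [-0.2, -1.0, -0.0]
grip_width: 0.0207
grasp_force: 59.1
```

Emit:
{"op": "drive_tool", "data": {"increments": [[[0,0,-3],[0,0,0],0],[[0,0,-2],[0,0,0],0],[[0,0,-1],[0,0,0],0],[[0,0,0],[0,0,0],0]]}}

```text
clock: 24.45
eef_pos: [0.3784, 0.2976, 0.0176]
tool_rot: [-0.004, 1.0, 0.0, 0.0]
ft_force: [0.2, 0.3, -0.9]
grip_width: 0.0208
grasp_force: 59.1
```

Emit:
{"op": "drive_tool", "data": {"increments": [[[0,0,-1],[0,0,0],0],[[0,0,-0.7],[0,0,0],0],[[0,0,-0.5],[0,0,0],0],[[0,0,0],[0,0,0],0]]}}

```text
clock: 24.78
eef_pos: [0.3784, 0.2978, 0.0156]
tool_rot: [-0.004, 1.0, 0.0, 0.0]
ft_force: [-0.6, -0.5, 2.8]
grip_width: 0.0208
grasp_force: 59.4
```

Emit:
{"op": "drive_tool", "data": {"increments": [[[0,-0.5,1.5],[0,0,0],0],[[0,-0.5,0],[0,0,0],0],[[0,0,-1.5],[0,0,0],0],[[0,0,-0.8],[0,0,0],0],[[0,0,0],[0,0,0],0],[[0,0,0],[0,0,0],0]]}}

```text
clock: 25.28
eef_pos: [0.3786, 0.2967, 0.0155]
tool_rot: [-0.003, 1.0, 0.0, 0.0]
ft_force: [-2.6, -1.5, 8.8]
grip_width: 0.0209
grasp_force: 60.3
```

Emit:
{"op": "drive_tool", "data": {"increments": [[[0,0,0.8],[0,0,0],0.2],[[0,0,0],[0,0,0],0.35],[[0,0,0],[0,0,0],0.5],[[0,0,0],[0,0,0],0.6],[[0,0,5],[0,0,0],0.6],[[0,0,20],[0,0,0],0.6],[[0,0,38],[0,0,0],0.6],[[0,0,38],[0,0,0],0.6]]}}

```text
clock: 25.95
eef_pos: [0.377, 0.2955, 0.1163]
tool_rot: [-0.003, 1.0, -0.001, -0.002]
ft_force: [-0.1, 2.0, 0.4]
grip_width: 0.0513
grasp_force: 0.0
```

Emit:
{"op": "drive_tool", "data": {"increments": [[[0,0,28],[0,0,0],0.6],[[0,0,0],[0,0,0],0.6],[[0,0,0],[0,0,0],0.6]]}}

```text
clock: 26.2
eef_pos: [0.3798, 0.2977, 0.1465]
tool_rot: [-0.004, 1.0, 0.002, 0.002]
ft_force: [-0.6, 0.2, -1.0]
grip_width: 0.0515
grasp_force: 0.0
```

```bash
python3 - <<'E'
import h;from h import *
w=snap("w14");tcp()
for th in (66,180):
  h.TH=th;print(th,fit([w],"lid","small_round",(.3774,.2967,.028,0),False),fit([w],"lid","small_round",(.3774,.2967,.028,0)))
print(get_obs()["joint_pos"])
E
```

```text
clock 26.25 tcp [378.6 296.8 144.7] yaw 180.4 F [-0.7  0.1 -0.5] w 51.1
66 {'x': np.float64(367.4), 'y': np.float64(304.5), 'z': 28.0, 'yaw': np.float64(2.0), 'cost': np.float64(0.4013)} {'x': np.float64(362.7), 'y': np.float64(301.1), 'z': np.float64(79.1), 'yaw': np.float64(-33.1), 'cost': np.float64(0.1876)}
180 {'x': np.float64(377.3), 'y': np.float64(296.0), 'z': 28.0, 'yaw': np.float64(3.4), 'cost': np.float64(0.1201)} {'x': np.float64(378.1), 'y': np.float64(296.2), 'z': np.float64(24.2), 'yaw': np.float64(5.8), 'cost': np.float64(0.109)}
[ 6.64835172e-01  2.28982687e-01 -1.35860198e-01  1.20468814e+00
 -5.11815191e-06  6.57818122e-01]
```

Small round is placed at (377, 296). Now a look at the square mould on the way to the square lid.

Emit:
{"op": "drive_tool", "data": {"increments": [[[4,-22,0],[0,0,0],0.6],[[2,-40,0],[0,0,-2],0.6],[[2,-40,0],[0,0,-2],0.6],[[2,-40,0],[0,0,-2],0.6],[[2,-40,0],[0,0,-2],0.6],[[2,-40,0],[0,0,-2],0.6],[[2,-40,0],[0,0,-2],0.6],[[2,-40,0],[0,0,-2],0.6]]}}

```text
clock: 26.92
eef_pos: [0.3945, -0.0072, 0.1427]
tool_rot: [0.119, 0.993, -0.0, -0.002]
ft_force: [0.1, -0.8, -0.0]
grip_width: 0.0514
grasp_force: 0.0
```

Emit:
{"op": "drive_tool", "data": {"increments": [[[2,-40,0],[0,0,-2],0.6],[[2,-40,0],[0,0,-2],0.6],[[2,-40,0],[0,0,-2],0.6],[[2,-40,0],[0,0,-2],0.6],[[2,-40,0],[0,0,-2],0.6],[[2,-30,0],[0,0,-2],0.6],[[0,0,0],[0,0,-3],0.6],[[0,0,0],[0,0,0],0.6]]}}

```text
clock: 27.58
eef_pos: [0.4068, -0.2364, 0.142]
tool_rot: [0.249, 0.968, 0.001, -0.002]
ft_force: [-0.8, 1.2, 0.5]
grip_width: 0.0509
grasp_force: 0.0
```

Emit:
{"op": "drive_tool", "data": {"increments": [[[0,0,0],[0,0,0],0.6],[[0,0,0],[0,0,0],0.6]]}}

```text
clock: 27.75
eef_pos: [0.4075, -0.2343, 0.1432]
tool_rot: [0.246, 0.969, 0.0, -0.001]
ft_force: [-0.1, 0.4, -0.5]
grip_width: 0.0515
grasp_force: 0.0
```

```bash
python3 - <<'E'
import h;from h import *
w=snap("w15");tcp();p=(.385,-.265,0,8.5/57.3)
print(proj(w,[.385,-.265,.03]))
for th in (66,105):
  h.TH=th;print(th,fit([w],"mould","square",p,False),fit([w],"mould","square",p,True))
E
```

```text
clock 27.8 tcp [ 407.8 -234.2  143.6] yaw 151.5 F [ 0.1  0.4 -0.1] w 51.4
[270.62393345 177.1434641 ]
66 {'x': np.float64(375.1), 'y': np.float64(-261.8), 'z': 0.0, 'yaw': np.float64(14.4), 'cost': np.float64(0.4118)} {'x': np.float64(376.1), 'y': np.float64(-249.9), 'z': np.float64(74.6), 'yaw': np.float64(8.4), 'cost': np.float64(0.0528)}
105 {'x': np.float64(385.2), 'y': np.float64(-269.4), 'z': 0.0, 'yaw': np.float64(9.6), 'cost': np.float64(0.2577)} {'x': np.float64(382.1), 'y': np.float64(-251.7), 'z': np.float64(43.9), 'yaw': np.float64(3.2), 'cost': np.float64(0.134)}
```

Emit:
{"op": "drive_tool", "data": {"increments": [[[20,-25,0],[0,0,0],0.6],[[25,-30,0],[0,0,0],0.6],[[25,-30,-5],[0,0,0],0.6],[[25,-30,-5],[0,0,0],0.6],[[10,-20,0],[0,0,0],0.6],[[0,0,0],[0,0,0],0.6],[[0,0,0],[0,0,0],0.6]]}}

```text
clock: 28.38
eef_pos: [0.5137, -0.3697, 0.1331]
tool_rot: [0.246, 0.969, 0.0, -0.001]
ft_force: [0.1, 0.4, 0.9]
grip_width: 0.0511
grasp_force: 0.0
```

```bash
python3 - <<'E'
import h;from h import *
w=snap("w16");tcp();p=(.514,-.405,0,-27.5/57.3)
for th in (66,105):
  h.TH=th;print(fit([w],"lid","square",p,False),fit([w],"lid","square",p))
print(gripyaw(w,"square",p))
E
```

```text
clock 28.43 tcp [ 513.2 -369.   133.6] yaw 151.5 F [ 0.2  0.8 -0.5] w 51.1
{'x': np.float64(515.6), 'y': np.float64(-408.7), 'z': 0.0, 'yaw': np.float64(-28.5), 'cost': np.float64(0.1591)} {'x': np.float64(515.1), 'y': np.float64(-407.9), 'z': np.float64(3.6), 'yaw': np.float64(-28.7), 'cost': np.float64(0.1537)}
{'x': np.float64(515.9), 'y': np.float64(-408.6), 'z': 0.0, 'yaw': np.float64(-28.6), 'cost': np.float64(0.0292)} {'x': np.float64(515.5), 'y': np.float64(-408.1), 'z': np.float64(1.5), 'yaw': np.float64(-28.6), 'cost': np.float64(0.0249)}
(array([ 514.2, -408.7]), 'pca', np.float64(-29.3), array([18.6, 41.7]), 60.2)
```

```bash
python3 - <<'E'
import h;from h import *
w=load("w15");p=(.385,-.265,0,8.5/57.3);im=w["image"]
for th in (76,82,88,94): 
  h.TH=th;print(th,fit([w],"mould","square",p,False),fit([w],"mould","square",p,True,"f15.png"))
g=im[90:270,170:370].max(2);print(np.percentile(g,[5,20,40,60,80]))
cv2.imwrite("pics/c15.png",cv2.resize(im[90:270,170:370],None,fx=3,fy=3)[:,:,::-1])
E
```

```text
76 {'x': np.float64(375.1), 'y': np.float64(-261.8), 'z': 0.0, 'yaw': np.float64(14.4), 'cost': np.float64(0.4117)} {'x': np.float64(375.9), 'y': np.float64(-248.8), 'z': np.float64(75.0), 'yaw': np.float64(8.6), 'cost': np.float64(0.0531)}
82 {'x': np.float64(375.1), 'y': np.float64(-261.8), 'z': 0.0, 'yaw': np.float64(14.4), 'cost': np.float64(0.4115)} {'x': np.float64(375.9), 'y': np.float64(-248.8), 'z': np.float64(75.0), 'yaw': np.float64(8.6), 'cost': np.float64(0.0533)}
88 {'x': np.float64(375.1), 'y': np.float64(-261.8), 'z': 0.0, 'yaw': np.float64(14.4), 'cost': np.float64(0.4112)} {'x': np.float64(375.9), 'y': np.float64(-248.8), 'z': np.float64(75.0), 'yaw': np.float64(8.6), 'cost': np.float64(0.0538)}
94 {'x': np.float64(384.9), 'y': np.float64(-268.0), 'z': 0.0, 'yaw': np.float64(10.0), 'cost': np.float64(0.2617)} {'x': np.float64(382.9), 'y': np.float64(-250.9), 'z': np.float64(46.3), 'yaw': np.float64(5.7), 'cost': np.float64(0.1287)}
[ 93.  94.  95. 155. 212.]
```

Emit:
{"op": "drive_tool", "data": {"increments": [[[1,-20,-36],[0,0,0],0.6],[[1.5,-19.5,-38],[0,0,0],0.6],[[0,0,-30],[0,0,0],0.6],[[0,0,-18],[0,0,0],0.6],[[0,0,-8],[0,0,0],0.6],[[0,0,0],[0,0,0],0.6],[[0,0,0],[0,0,0],0.6]]}}

```text
clock: 29.02
eef_pos: [0.5163, -0.4087, 0.0066]
tool_rot: [0.246, 0.969, -0.0, 0.0]
ft_force: [0.4, -0.9, 0.7]
grip_width: 0.0508
grasp_force: 0.0
```

Emit:
{"op": "drive_tool", "data": {"increments": [[[0,0,-13],[0,0,0],0.6],[[0,0,-5],[0,0,0],0.6],[[0,0,-1.5],[0,0,0],0.4],[[0,0,0],[0,0,0],0.3],[[0,0,0],[0,0,0],0.2],[[0,0,0],[0,0,0],0.1],[[0,0,0],[0,0,0],0],[[0,0,0],[0,0,0],0]]}}

```text
clock: 29.68
eef_pos: [0.5166, -0.4099, -0.0129]
tool_rot: [0.247, 0.969, -0.0, 0.001]
ft_force: [0.3, 2.1, 4.4]
grip_width: 0.0208
grasp_force: 59.5
```

Emit:
{"op": "drive_tool", "data": {"increments": [[[0,0,0],[0,0,0],0],[[0,0,0],[0,0,0],0]]}}

```text
clock: 29.85
eef_pos: [0.5166, -0.4099, -0.013]
tool_rot: [0.247, 0.969, -0.0, 0.001]
ft_force: [0.1, 0.8, 5.6]
grip_width: 0.0212
grasp_force: 59.6
```

View pics/c15.png

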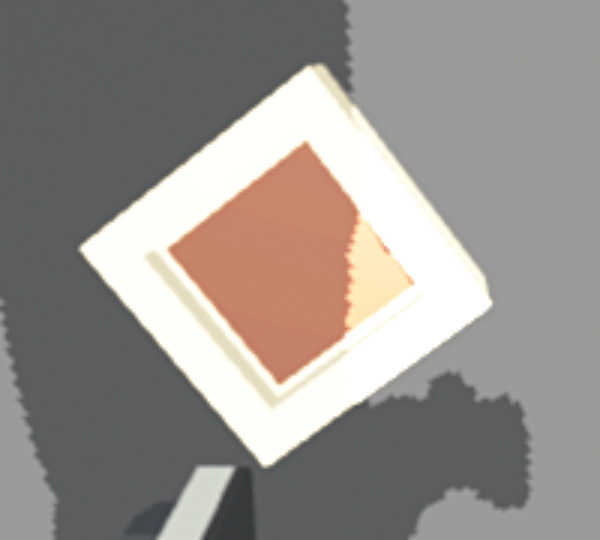

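The crop shows the square mould with its rim bright against the lit table, which has grey value of about 155. A threshold near 175 should separate them.

```bash
python3 - <<'E'
import h;from h import *
w=load("w15");p=(.385,-.265,0,8.5/57.3)
for th in (170,185,200): 
  h.TH=th;print(th,fit([w],"mould","square",p,False),fit([w],"mould","square",p,True))
h.TH=170;l=(.5158,-.4086,0,-28.6/57.3);print(fit([load("w16")],"lid","square",l,False))
E
```

```text
170 {'x': np.float64(385.3), 'y': np.float64(-270.0), 'z': 0.0, 'yaw': np.float64(8.7), 'cost': np.float64(0.0294)} {'x': np.float64(385.0), 'y': np.float64(-268.8), 'z': np.float64(5.0), 'yaw': np.float64(8.4), 'cost': np.float64(0.011)}
185 {'x': np.float64(385.3), 'y': np.float64(-270.0), 'z': 0.0, 'yaw': np.float64(8.6), 'cost': np.float64(0.0233)} {'x': np.float64(384.9), 'y': np.float64(-268.8), 'z': np.float64(4.8), 'yaw': np.float64(8.4), 'cost': np.float64(0.0117)}
200 {'x': np.float64(385.4), 'y': np.float64(-270.1), 'z': 0.0, 'yaw': np.float64(8.7), 'cost': np.float64(0.0201)} {'x': np.float64(385.2), 'y': np.float64(-269.0), 'z': np.float64(3.7), 'yaw': np.float64(8.4), 'cost': np.float64(0.0103)}
{'x': np.float64(516.2), 'y': np.float64(-408.9), 'z': 0.0, 'yaw': np.float64(-28.5), 'cost': np.float64(0.0329)}
```

Emit:
{"op": "drive_tool", "data": {"increments": [[[0,0,10],[0,0,0],0],[[0,0,30],[0,0,0],0],[[0,0,40],[0,0,0],0],[[0,0,20],[0,0,0],0],[[-12,13,0],[0,0,5],0],[[-22,23,0],[0,0,6],0],[[-26,28,0],[0,0,6],0],[[-26,28,0],[0,0,6],0]]}}

```text
clock: 30.52
eef_pos: [0.4286, -0.3165, 0.0856]
tool_rot: [0.047, 0.999, 0.0, -0.0]
ft_force: [0.4, 0.3, -0.7]
grip_width: 0.0207
grasp_force: 58.9
```

Emit:
{"op": "drive_tool", "data": {"increments": [[[-26,28,0],[0,0,6],0],[[-18,20,0],[0,0,6],0],[[0,0,0],[0,0,2.2],0],[[0,0,-15],[0,0,0],0],[[0,0,-10],[0,0,0],0],[[0,0,0],[0,0,0],0],[[0,0,0],[0,0,0],0],[[0,0,0],[0,0,0],0]]}}

```text
clock: 31.18
eef_pos: [0.386, -0.2697, 0.0612]
tool_rot: [-0.075, 0.997, -0.0, 0.0]
ft_force: [-0.3, -0.4, -0.8]
grip_width: 0.0211
grasp_force: 59.0
```

```bash
python3 -c "
from h import *
tcp()"
```

```text
clock 31.18 tcp [ 386.  -269.7   61.2] yaw 188.6 F [-0.3 -0.4 -0.8] w 21.1
```

Emit:
{"op": "drive_tool", "data": {"increments": [[[0,0,-15],[0,0,0],0],[[0,0,-14],[0,0,0],0],[[0,0,-8],[0,0,0],0],[[0,0,-3],[0,0,0],0],[[0,0,-2],[0,0,0],0],[[0,0,-1],[0,0,0],0],[[0,0,0],[0,0,0],0],[[0,0,0],[0,0,0],0]]}}

```text
clock: 31.85
eef_pos: [0.3864, -0.2698, 0.0183]
tool_rot: [-0.075, 0.997, -0.0, 0.0]
ft_force: [0.7, 0.2, -2.2]
grip_width: 0.0209
grasp_force: 59.0
```

Emit:
{"op": "drive_tool", "data": {"increments": [[[0,0,-1],[0,0,0],0],[[0,0,-1],[0,0,0],0],[[0,0,-0.7],[0,0,0],0],[[0,0,0],[0,0,0],0]]}}

```text
clock: 32.18
eef_pos: [0.3859, -0.2694, 0.0151]
tool_rot: [-0.075, 0.997, -0.0, 0.0]
ft_force: [-0.1, 1.1, -0.8]
grip_width: 0.0209
grasp_force: 59.0
```

Emit:
{"op": "drive_tool", "data": {"increments": [[[0,0,-0.7],[0,0,0],0],[[0,0,-0.5],[0,0,0],0],[[0,0,0],[0,0,0],0],[[0,0,0],[0,0,0],0]]}}

```text
clock: 32.52
eef_pos: [0.386, -0.2695, 0.015]
tool_rot: [-0.075, 0.997, -0.0, 0.0]
ft_force: [-2.2, 1.8, 7.7]
grip_width: 0.0209
grasp_force: 60.1
```

Contact. Release, rise and check everything.

Emit:
{"op": "drive_tool", "data": {"increments": [[[0,0,0.8],[0,0,0],0.2],[[0,0,0],[0,0,0],0.35],[[0,0,0],[0,0,0],0.5],[[0,0,0],[0,0,0],0.6],[[0,0,5],[0,0,0],0.6],[[0,0,20],[0,0,0],0.6],[[0,0,38],[0,0,0],0.6],[[0,0,38],[0,0,0],0.6]]}}

```text
clock: 33.18
eef_pos: [0.3844, -0.2684, 0.1158]
tool_rot: [-0.075, 0.997, 0.001, -0.002]
ft_force: [1.0, -1.0, -0.5]
grip_width: 0.0511
grasp_force: 0.0
```

Emit:
{"op": "drive_tool", "data": {"increments": [[[0,0,28],[0,0,0],0.6],[[0,0,0],[0,0,0],0.6],[[0,0,0],[0,0,0],0.6],[[0,0,0],[0,0,0],0.6]]}}

```text
clock: 33.52
eef_pos: [0.3855, -0.2692, 0.1433]
tool_rot: [-0.075, 0.997, 0.0, -0.0]
ft_force: [-0.9, -0.6, 0.1]
grip_width: 0.0513
grasp_force: 0.0
```

```bash
python3 - <<'E'
import h;from h import *
w=snap("w17");t=camera("top");s=camera("scene");tcp()
for th in (180,205):
  h.TH=th;print(fit([w],"lid","square",(.3853,-.2698,.028,8.6/57.3),False))
a=cv2.resize(t["image"][110:300,140:500],(792,418));
cv2.imwrite("pics/end.png",a[:,:,::-1])
b=cv2.resize(s["image"][120:310,100:480],(798,399));cv2.imwrite("pics/end2.png",b[:,:,::-1])
E
```

```text
clock 33.67 tcp [ 384.8 -268.7  142.1] yaw 188.6 F [-1.4 -0.1  0.5] w 51.4
{'x': np.float64(384.0), 'y': np.float64(-270.4), 'z': 28.0, 'yaw': np.float64(8.6), 'cost': np.float64(0.0398)}
{'x': np.float64(383.9), 'y': np.float64(-270.3), 'z': 28.0, 'yaw': np.float64(8.6), 'cost': np.float64(0.0328)}
```

View pics/end2.png

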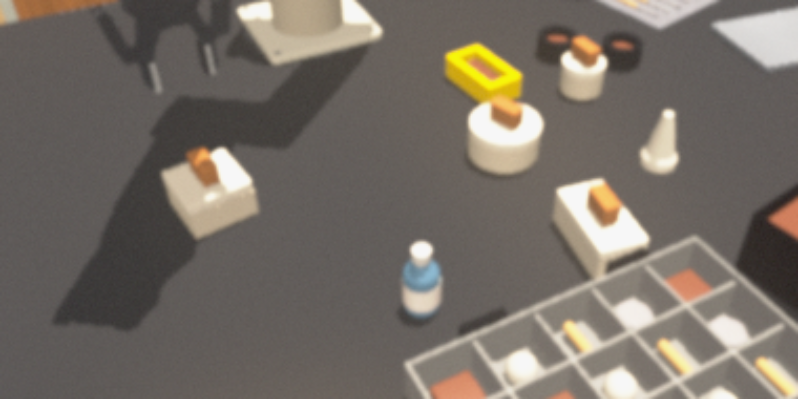

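View pics/end.png

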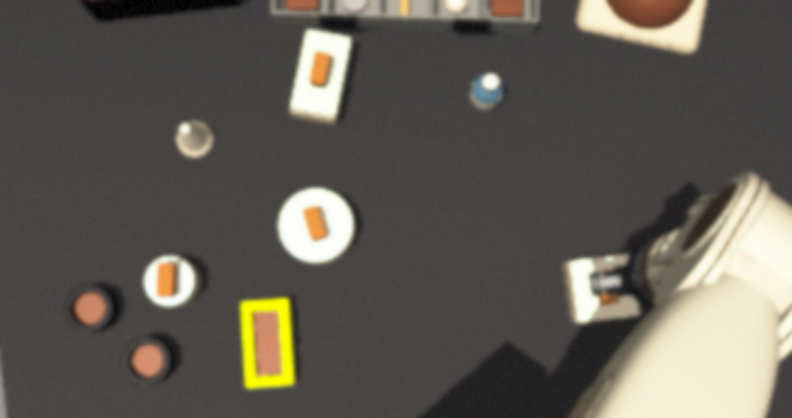

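All four moulds are closed and flat. In the crops, the horn (195,139) and the bottle (487,90) stand where they were, and the look-alikes are untouched.

```bash
python3 -c "
from workcell import job_done
print(job_done())"
```

```text
the job is handed in; nothing more can be done
None
```

All four lids are on their own moulds, flat and lined up by camera check to about 1–1.5 mm; the horn and bottle look unmoved in the final pictures, and the job was handed in at about 34 s.

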